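# Emboss the pendant blanks and put them away in their case

## Task

Lay every pendant blank on the bench flat in a nest of its own on the embossing press, then, with all of them in at once, pull the press's sprung red handle right down to its stop and let the arm return upright. Then lay all the blanks flat, side by side, on the lining of the wooden case while its lid is laid back on its stop hinges, and lower the lid gently until it is fully shut, without letting it drop. Leave the other things on the bench where they are.

Things in the scene. Friction and masses are not known exactly. Their poses are not given: they have to be found in the camera images.
- blank_silver: flat bar-pendant blank, silver-grey, 50 mm long (its x) by 24 mm wide (its y) by 8 mm thick, 0.05 to 0.14 kg; origin at the centre of its underside, z up. May be absent (None from the start)
- blank_brass: flat bar-pendant blank, yellow brass, 50 mm long (its x) by 24 mm wide (its y) by 8 mm thick, 0.05 to 0.14 kg; origin at the centre of its underside, z up. May be absent (None from the start)
- blank_copper: flat bar-pendant blank, reddish copper, 50 mm long (its x) by 24 mm wide (its y) by 8 mm thick, 0.05 to 0.14 kg; origin at the centre of its underside, z up. May be absent (None from the start)
- blank_green: flat bar-pendant blank, green-enamelled, 50 mm long (its x) by 24 mm wide (its y) by 8 mm thick, 0.05 to 0.14 kg; origin at the centre of its underside, z up. May be absent (None from the start)
- press: green embossing press, fixed: base 200 x 236 mm, 20 mm high, steel bed 74 (x) x 176 mm (y) on it with three nests side by side along y. Origin on the bench under the bed's centre; base from 55 mm in front of it to 145 mm behind; x points away from the worker, to the hinge, y left. Two hinge cheeks 75 mm high, 100 mm behind the origin, 78 mm either side. Press and case may stand on either side
- nest0 (a point): centre of the floor of the right nest (press y = -60 mm), 35 mm above the bench. Each nest is 56 mm along press x by 30 mm along press y, with a rim 3 mm high; a blank lies in it lengthwise along press x with 3 mm to spare each side and rises 5 mm above the rim
- nest1 (a point): the same, middle nest (press y = 0)
- nest2 (a point): the same, left nest (press y = +60 mm)
- press_arm (a joint): angle of the press arm, rad: 0 upright (at rest), 1.571 down at its stop, swung towards the worker and level. Its spring takes 3 N at the handle to start, 8 N at the stop, and returns it. A U of two side bars (101 mm either side) joined by the handle; between them a platen with dies 67 to 133 mm from the hinge that end 1 mm above a blank flat in its nest; one not flat stops the arm short
- press_handle (a point): middle of the arm's red handle: a round bar 14 mm thick, 190 mm long along press y, free all round, 215 mm from the hinge axis; moves with the arm: 270 mm above the bench when upright, 55 mm when down (then 115 mm in front of the press origin). It can turn in the grip as the arm swings; the platen begins 82 mm from it
- press_hinge (a point): point on the hinge axis of the press arm, at mid-width: 100 mm behind the press origin, 55 mm up; axis along press y
- case: wooden case, fixed, outside 140 mm deep (x) by 236 mm wide (y) by 62 mm high without the lid; walls 8 mm; blue lining, its surface 10 mm above the bench; inside 124 x 220 mm. Origin on the bench under its centre; x points away from the worker (to the lid hinge), y to the left
- case_lid (a joint): angle of the lid about its hinge on the far rim, rad: 0 shut, 1.83 laid back on its stop hinges (105 degrees), where it stays by itself; let go below about 1.5 it falls shut. Lid 140 x 236 x 10 mm, 0.3 kg; about 1.5 N at the handle lifts it
- lid_handle (a point): middle of the lid's brass handle: a round bar 12 mm thick, 122 mm long along case y, 45 mm out from the lid's front edge on two posts 55 mm either side of the middle; 185 mm from the hinge axis, moving with the lid. With the lid shut it is 67 mm above the bench and 115 mm in front of the case origin. It can turn in the grip as the lid swings
- lid_hinge (a point): point on the lid's hinge axis at mid-width: 70 mm behind the case origin, 62 mm up; axis along case y. With the lid shut the handle lies 5 mm above this axis
- pliers: pliers with red grips, a bystander lying on the bench; leave it alone
- file: file with a wooden handle, a bystander lying on the bench; leave it alone
- ring_clamp: wooden ring clamp, a bystander lying on the bench; leave it alone
- pencil: black pencil, a bystander lying on the bench; leave it alone
- saw_frame: saw frame, a bystander lying on the bench; leave it alone
- pumice_jar: amber jar, a bystander lying on the bench; leave it alone
Mind the look-alikes: they are no part of the job. What is meant by the blank_silver is not black or pink, and is the smaller of those in its own colour.

How it is judged:
By the outcome, as a careful person would: the job done as asked, in the order asked, and still so for the second after the job is handed in, with the robot touching nothing.
Of blank_silver, blank_brass, blank_copper, blank_green only 2 to 3 are there at a start; the rules pass over those that are not, and their reading is None.
At some moment in a run one of blank_silver, blank_brass, blank_copper, blank_green may be knocked a few centimetres aside while the robot is not near it.
It also fails if it takes over 210 s, if anything falls off the work surface, if the arm or the gripper's body presses on something with over 40 N, if the wrist force passes 120 N, or if a joint passes its speed limit or range.

## Robot

A 6-joint arm with a two-finger parallel gripper is mounted at the origin on the work surface. World frame = base frame: x ahead of the robot, y to its left, z up, the work surface at z = 0. Lengths are in m, angles in degrees, forces in N, time in s.
With the tool pointing down it reaches from about 0.35 to 0.875 m from the base axis. Payload 4.2 kg.
Tool frame: the origin (TCP) lies on the front face of the gripper's body, between the roots of the fingers; the fingertips stand 70 mm ahead of it and the grasp point (between the pads) lies 51 mm ahead of it; x points along the fingers, y is the direction in which the jaws open and shut, and the axes are right-handed (so a half turn about x gives the same grasp; the last joint's range is limited). The gripper opens to 87 mm and grips with 3 to 60 N. Pads are 19 mm wide; open, the fingers measure 117 mm over their backs; the gripper's body (75 mm by 190 mm) begins 51 mm behind the grasp point.
Start: joints at [-50.558, 22.042, 0.453, 0, -68.411, -14.817], TCP at [0.26, -0.568, 0.292] pointing down, gripper open.
Joint ranges: [-179.83, 179.83], [-69.29, 118.12], [-61.27, 80.66], [-181.25, 117.63], [-171.15, -9.14], [-177.46, 177.46]. Speed limits (degrees/s): [159.86, 159.86, 180, 180, 180, 180].

## Interface

Orientations are given as a 3x3 rotation matrix whose columns are the frame's x, y, z axes.
In Python, from station import r, viewer, spotter gives the robot as it stands.
- The arm moves only by the tool move_arm, never from a script. Its argument "series" is a list that holds one entry, the list of rows, each a list of 7 numbers: the turn, a rotation vector about the world's x, y, z scaled (see below), then the shift along the world's x, y, z scaled (see below), then the opening, from 0 (shut) to 1 (fully open). A call has 1 to 20 rows; each row shifts and turns the pose as measured when the row begins; what a row does not reach is not made up. The controller multiplies each number of a shift by 60 mm and each number of a turn by 8 degrees. A row lasts 1/8 s, in which the tool goes at most 62.5 mm and 10.7 degrees, less where a joint would pass 70% of its speed; a pose out of reach is approached as far as the arm can. A call with a number of a shift or a turn outside -1 to 1 is refused whole. A call with a gripper value outside its range is refused whole. The fingers move at their own pace and stop on an object; the grip force is fixed at half the most. Time passes only in rows, so rows that do not move let the fingers close. It gives the time, the measured TCP pose, the force and the opening at its end, in the units of the state.
- r.sense(): the state, without advancing time (a new reading comes with each control period).
- viewer.capture(name): name is "scene" or "top" or "wrist"; returns (picture, depth): 420x560x3 uint8, red, green, blue; 420x560 float32, m along the optical axis (not along the pixel's ray), 0 where there is no reading.
- viewer.camera_params(name): a dict with "mtx" (3x3 intrinsics, pixels), "dist_coeffs" ([k1, k2, p1, p2, k3] as OpenCV has them; the pictures are not rectified), "pose" (4x4, takes a point from camera to world coordinates). Camera axes: x right, y down, z forward; pixel columns grow to the right and rows downward; lengths in m; the calibration is good to about 2 mm. A picture is of the moment at which its call begins: read the wrist's pose just before it. camera_params takes no time and is no camera call; for the wrist camera it gives the pose at the moment of the call.
- r.finish_job(): hands the job in, once; it reports no verdict.
Trained networks look in the newest picture that a camera, given by its name, has taken for a name from the list of things; names that differ only in an ending like _2 or _b are one class to them, and where a whole thing is asked for, a point or a joint stands for the part that bears it (a point fixed in the world has none). Each returns a list of dicts, best first, with "conf" (0 to 1); they miss things now and then, are a little off and sometimes report something else, mostly with a low value. They report only what shows in the picture. A call takes as long as a camera call. They do not tell look-alikes from the thing itself.
- spotter.find_in(camera, name): "centre" ([column, row] in pixels, amid what is visible of it).
- spotter.trace(camera, name): "mask" (420x560 bool, what is visible of it) and "centre" ([column, row] in pixels, amid what is visible of it).
The state is a dict: "time_s": time; "joints": joint angles; "joint_velocities": joint speeds; "effort": joint torques, N m; "tcp_pos": TCP position; "ee_rot": TCP orientation; "wrist_force": force on the tool from outside, world axes, zero at the start; "moment": the same for the moment, N m; "gripper_width": opening from 0.0 (shut) to 1.0 (fully open).
Only numpy, scipy, OpenCV 4.12 (cv2) and the standard library are available. Lean on these libraries where they do the work, as an engineer would, in place of code of your own. Each camera call takes 0.05 s, during which the arm holds its last target.

## Working session

There is one attempt and no reset: what is moved stays moved. The work goes in short steps, Python scripts to look and compute and a tool call to move; the robot and the scene stay as the last step left them, time stands still between calls to the robot, and variables do not carry over. Pictures are saved under pics/ and viewed, and the job is handed in when it is done.

Besides the shell and the picture viewer there is one more tool, called after "Call:" by a JSON object that holds its "method" and its "body". move_arm: Moves the arm, as the interface text tells. Its arguments: {"type":"object","properties":{"series":{"type":"array","items":{"type":"array","items":{"type":"array","items":{"type":"number","minimum":-1,"maximum":1}}}}},"required":["series"]}

```bash
ls; mkdir -p pics
cat > h.py <<'E'
import numpy as np, cv2, os
from station import r, viewer, spotter
def cap(n, fn=None):
    p,d=viewer.capture(n)
    if fn: cv2.imwrite('pics/'+fn, cv2.cvtColor(p,cv2.COLOR_RGB2BGR))
    return p,d
E
python3 - <<'E'
from h import *
for n in ['scene','top','wrist']:
    p,d=cap(n,n+'0.png'); np.savez('/tmp/'+n+'.npz',p=p,d=d)
    c=viewer.camera_params(n); print(n,c)
print(r.sense())
E
```

```text
pics
scene {'mtx': array([[423.48494527,   0.        , 275.00030949],
       [  0.        , 423.48494527, 203.84032476],
       [  0.        ,   0.        ,   1.        ]]), 'dist_coeffs': array([0.00021991, 0.        , 0.        , 0.        , 0.        ]), 'pose': array([[-0.1343668 ,  0.55777924, -0.81904083,  1.54779318],
       [ 0.99079015,  0.06165413, -0.12055554,  0.27308732],
       [-0.01674613, -0.82769625, -0.56092645,  0.86808261],
       [ 0.        ,  0.        ,  0.        ,  1.        ]])}
top {'mtx': array([[390.5440776 ,   0.        , 277.16885589],
       [  0.        , 390.5440776 , 206.81039928],
       [  0.        ,   0.        ,   1.        ]]), 'dist_coeffs': array([-0.02678327,  0.        ,  0.        ,  0.        ,  0.        ]), 'pose': array([[-1.61603072e-02, -9.89895907e-01,  1.40872059e-01,
         3.92841564e-01],
       [-9.99869063e-01,  1.61170479e-02, -1.44806239e-03,
         1.28936530e-01],
       [-8.37010687e-04, -1.40877015e-01, -9.90026750e-01,
         1.15864186e+00],
       [ 0.00000000e+00,  0.00000000e+00,  0.00000000e+00,
         1
[... 622 characters left out ...]
0724e-02,
       -6.84102989e+01, -1.48165244e+01]), 'joint_velocities': array([ 0.09776315, -0.10553285,  0.29024432,  0.15872395,  0.07299425,
       -0.07386716]), 'effort': array([-2.98137011e-04, -3.91052485e+01,  1.87585151e+01,  4.22235936e+00,
        1.23534794e-02, -1.48099866e-04]), 'tcp_pos': array([ 0.26032104, -0.56783161,  0.2914211 ]), 'ee_rot': array([[-7.72778840e-04, -4.16594275e-01,  9.09092191e-01],
       [ 1.45456317e-03,  9.09091033e-01,  4.16594981e-01],
       [-9.99998644e-01,  1.64426781e-03, -9.65636221e-05]]), 'wrist_force': array([-0.02508581, -0.08957375,  0.53844602]), 'moment': array([0.01114355, 0.00315978, 0.0397306 ]), 'gripper_width': 0.9967675042281408}
```

View pics/scene0.png

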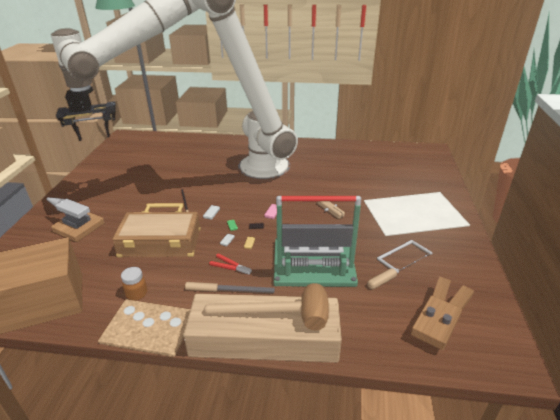

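View pics/top0.png

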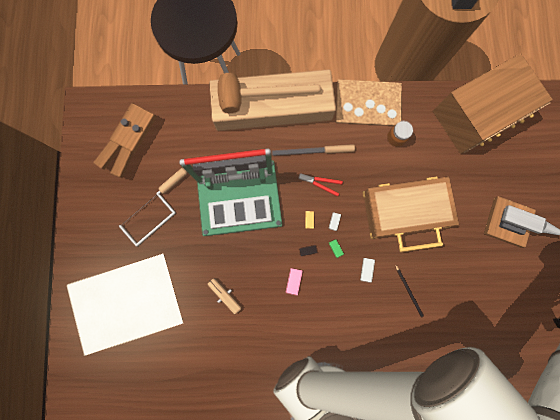

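View pics/wrist0.png

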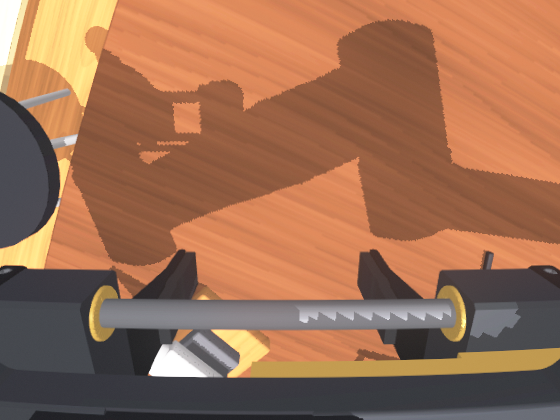

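The top view shows brass (309,220), green (336,248), a black decoy (308,251) and a pink decoy (294,282). There are two silver-grey blocks, at (335,221) and (367,270). The silver one meant is the smaller, which looks like (335,221). I'll measure them to confirm.

```bash
cat >> h.py <<'E'
def unproj(n,d=None,par=None):
    c=par or viewer.camera_params(n); K=c['mtx'];D=c['dist_coeffs'];P=c['pose']
    v,u=np.mgrid[0:420,0:560].astype(np.float64)
    q=cv2.undistortPoints(np.stack([u.ravel(),v.ravel()],1)[:,None],K,D)[:,0]
    X=np.c_[q,np.ones(len(q))]*d.ravel()[:,None]
    return (X@P[:3,:3].T+P[:3,3]).reshape(420,560,3)
def raypt(n,uv,z,par=None):
    c=par or viewer.camera_params(n); K=c['mtx'];D=c['dist_coeffs'];P=c['pose']
    q=cv2.undistortPoints(np.array(uv,float).reshape(-1,1,2),K,D)[:,0]
    X=np.c_[q,np.ones(len(q))]@P[:3,:3].T
    t=(z-P[2,3])/X[:,2]
    return P[:3,3]+X*t[:,None]
def rect(n,mask,z,par=None):
    m=mask.astype(np.uint8)
    cs,_=cv2.findContours(m,cv2.RETR_EXTERNAL,cv2.CHAIN_APPROX_NONE)
    c=max(cs,key=cv2.contourArea)[:,0]
    w=raypt(n,c,z,par)[:,:2]
    (cx,cy),(a,b),ang=cv2.minAreaRect((w*1000).astype(np.float32))
    if a<b: ang+=90;a,b=b,a
    ang=(ang+90)%180-90
    return cx,cy,a,b,ang
E
python3 - <<'E'
from h import *
p,d=cap('top'); W=unproj('top',d)
for n in ['blank_silver','blank_brass','blank_copper','blank_green','pliers','file','pencil']:
    for o in spotter.trace('top',n)[:4]:
        m=o['mask']; z=np.median(W[m][:,2]) if m.any() else 0
        print(n,round(o['conf'],2),np.round(o['centre']),m.sum(),round(z,4),np.round(rect('top',m,0.008),1))
cv2.imwrite('pics/crop0.png',cv2.resize(cv2.cvtColor(p[140:310,180:470],cv2.COLOR_RGB2BGR),(0,0),fx=2.7,fy=2.7,interpolation=cv2.INTER_CUBIC))
for uv in [(100,300),(300,320),(450,300),(410,205),(430,240),(220,213),(242,211),(263,209),(225,157)]:
    print(uv,np.round(W[uv[1],uv[0]],4))
E
```

```text
blank_silver 0.83 [292. 282.] 298 0.0114 [338.8  81.6  71.4  34.7 -12.8]
blank_silver 0.81 [370. 271.] 240 0.011 [ 367.7 -131.1   66.    32.9  -12.2]
blank_silver 0.63 [336. 221.] 144 0.0083 [512.1 -43.6  50.9  25.8 -15.9]
blank_green 0.63 [336. 246.] 145 0.0084 [432.3 -44.5  49.6  25.3  28. ]
pliers 0.78 [319. 178.] 276 0.0112 [630.6   0.8 120.3  41.7  70.2]
file 0.71 [323. 148.] 433 0.0162 [730.5  12.1 244.7  22.1 -87.2]
pencil 0.63 [410. 292.] 150 0.008 [ 300.  -251.7  149.8   10.9   24.9]
pencil 0.53 [338. 220.] 139 0.0084 [511.9 -43.1  50.1  25.1 -15.9]
(100, 300) [0.2915 0.6481 0.0016]
(300, 320) [2.269e-01 6.670e-02 1.000e-04]
(450, 300) [ 0.2749 -0.3729 -0.0013]
(410, 205) [ 0.5467 -0.2479  0.0704]
(430, 240) [ 0.4506 -0.3245  0.0022]
(220, 213) [0.5376 0.2938 0.0323]
(242, 211) [0.5423 0.2297 0.0332]
(263, 209) [0.5473 0.1686 0.0328]
(225, 157) [0.6381 0.2475 0.2738]
```

View pics/crop0.png

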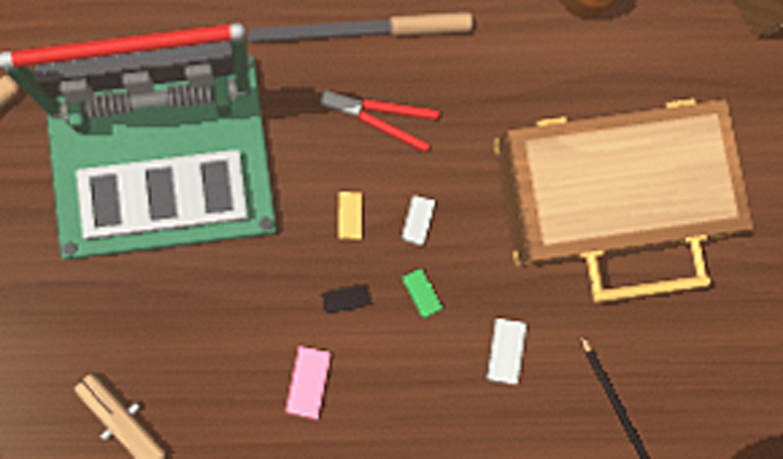

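Silver candidates: (335,221) measures 51x26 mm and (367,270) measures 66x33 mm. The smaller one at (335,221) is the blank, and the crop confirms it. There are three blanks: silver, brass and green. Next I'll measure the press and case poses.

Run:
```python
from h import *
p,d=cap('top'); W=unproj('top',d)
hsv=cv2.cvtColor(p,cv2.COLOR_RGB2HSV)
def largest(m):
    n,l,s,c=cv2.connectedComponentsWithStats(m.astype(np.uint8)); i=1+np.argmax(s[1:,4]); return l==i
V,U=np.mgrid[0:420,0:560]
roi=(U>195)&(U<285)&(V>185)&(V<240)
bed=largest(roi&(hsv[...,1]<50)&(hsv[...,2]>170))
print('bed',bed.sum(),np.round(W[bed][:,2].mean(),4),np.round(rect('top',bed,0.038),1))
for i in range(3):
    r2=(abs(U-(220+21.5*i))<9)&(abs(V-(213-2*i))<15)
    m=largest(r2&(hsv[...,2]<130)&(hsv[...,1]<60))
    print('nest',m.sum(),np.round(np.median(W[m][:,2]),4),np.round(rect('top',m,0.036),1))
# brass
m=largest((abs(U-309)<12)&(abs(V-220)<15)&(hsv[...,1]>100)&(hsv[...,0]>18)&(hsv[...,0]<35)&(hsv[...,2]>150))
print('brass',m.sum(),np.round(rect('top',m,0.008),1))
# case top by height
m=largest((W[...,2]>0.055)&(W[...,2]<0.09)&(U>350)&(U<470)&(V>160)&(V<260))
print('case',m.sum(),np.round(rect('top',m,0.072),1))
mb=cv2.morphologyEx(m.astype(np.uint8),cv2.MORPH_OPEN,np.ones((15,15)))>0
print('lid',mb.sum(),np.round(rect('top',mb,0.072),1))
hm=largest(m&~cv2.dilate(mb.astype(np.uint8),np.ones((3,3))).astype(bool)); print('handle',hm.sum(),W[hm].mean(0),np.round(rect('top',hm,0.067),1))
red=largest((hsv[...,1]>180)&((hsv[...,0]<6)|(hsv[...,0]>174))&(U>170)&(U<280)&(V>140)&(V<175)&(W[...,2]>.2))
print('red',red.sum(),np.round(np.median(W[red],0),4),np.round(rect('top',red,0.275),1))
p,d=cap('scene'); W=unproj('scene',d);hsv=cv2.cvtColor(p,cv2.COLOR_RGB2HSV)
red=largest((hsv[...,1]>180)&((hsv[...,0]<6)|(hsv[...,0]>174))&(U>260)&(U<370)&(V>185)&(V<210))
print('red',red.sum(),np.round(np.median(W[red],0),4))
```

```text
bed 977 0.0386 [541.7 237.8 177.   74.8 -83.8]
nest 167 0.035 [534.6 297.7  52.3  27.1   5.8]
nest 168 0.0351 [541.2 237.8  52.3  26.9   6.2]
nest 172 0.0351 [547.1 178.2  53.4  27.7   6.6]
brass 133 [518.6  33.5  47.8  23.7  -1.7]
case 4491 [ 521.5 -256.8  241.1  196.2  -82.8]
lid 3043 [ 543.7 -254.8  239.2  141.5  -82.7]
handle 463 [ 0.58762839 -0.18023803  0.07186466] [ 593.9 -190.7  152.4   59.5  -62.1]
red 354 [0.6395 0.245  0.2756] [639.3 248.7 185.6  13.8 -83.6]Traceback (most recent call last):
  File "<stdin>", line 26, in <module>
  File "<stdin>", line 5, in largest
    return _wrapfunc(a, 'argmax', axis=axis, out=out, **kwds)
    return bound(*args, **kwds)
ValueError: attempt to get argmax of an empty sequence
```

Call:
{"method": "move_arm", "body": {"series": [[[0, 0, -0.5, 0.42, 0.87, -0.07, 0.6], [0, 0, -0.5, 0.42, 0.87, -0.07, 0.6], [0, 0, -0.5, 0.42, 0.87, -0.07, 0.6], [0, 0, -0.5, 0.42, 0.87, -0.07, 0.6], [0, 0, -0.5, 0.42, 0.87, -0.07, 0.6], [0, 0, -0.5, 0.42, 0.87, -0.07, 0.6], [0, 0, -0.5, 0.42, 0.87, -0.07, 0.6], [0, 0, -0.5, 0.42, 0.87, -0.07, 0.6], [0, 0, -0.5, 0.42, 0.87, -0.07, 0.6], [0, 0, -0.5, 0.42, 0.87, -0.07, 0.6]]]}}

```text
time_s: 1.9
tcp_pos: [0.5172, -0.033, 0.2515]
ee_rot: [[0.007, 0.294, 0.956], [-0.005, 0.956, -0.294], [-1.0, -0.003, 0.008]]
wrist_force: [1.4, -0.9, 0.8]
gripper_width: 0.602
```

```bash
cat >> h.py <<'E'
V,U=np.mgrid[0:420,0:560]
def largest(m):
    n,l,s,c=cv2.connectedComponentsWithStats(m.astype(np.uint8))
    if n<2: return np.zeros(m.shape,bool)
    i=1+np.argmax(s[1:,4]); return l==i
def colmask(p,name):
    h=cv2.cvtColor(p,cv2.COLOR_RGB2HSV).astype(int);H,S,Vv=h[...,0],h[...,1],h[...,2]
    if name=='silver': return (S<45)&(Vv>150)
    if name=='brass': return (S>110)&(H>19)&(H<34)&(Vv>150)
    if name=='green': return (S>110)&(H>45)&(H<80)&(Vv>100)
def wloc(name,ztop,fn=None,box=None):
    par=viewer.camera_params('wrist'); p,d=cap('wrist',fn)
    W=unproj('wrist',d,par)
    m=colmask(p,name)&(V<262)
    if box: m&=(W[...,0]>box[0])&(W[...,0]<box[1])&(W[...,1]>box[2])&(W[...,1]<box[3])
    m=largest(m); print(name,m.sum(),'z',np.round(np.median(W[m][:,2]),4),np.round(rect('wrist',m,ztop,par),1), 'px',np.round([U[m].mean(),V[m].mean()]))
def st():
    s=r.sense();R=s['ee_rot']
    print('t',round(s['time_s'],2),'p',np.round(s['tcp_pos']*1000,1),'yaw',round(np.degrees(np.arctan2(R[1,2],R[0,2])),2),'xax',np.round(R[:,0],4),'F',np.round(s['wrist_force'],1),'g',round(s['gripper_width']*87,1))
    return s
def go(x,y,z,yaw,mod=True):
    s=st();R=s['ee_rot'];p=s['tcp_pos']*1000
    yr=np.radians(yaw); zt=np.array([np.cos(yr),np.sin(yr),0]);xt=np.array([0,0,-1.]);T=np.stack([xt,np.cross(zt,xt),zt],1)
    rv=cv2.Rodrigues(T@R.T)[0].ravel(); rv=np.degrees(rv)/8
    print('units turn',np.round(rv,3),'shift',np.round((np.array([x,y,z])-p)/60,3))
E
python3 - <<'E'
from h import *
st(); wloc('silver',.008,'w1.png'); wloc('brass',.008)
E
```

```text
t 1.9 p [517.2 -33.  251.5] yaw -17.08 xax [ 0.0069 -0.005  -1.    ] F [ 1.4 -0.9  0.8] g 52.4
silver 6838 z 0.0368 [556.9 217.7 100.8  84.1 -83.7] px [517. 154.]
brass 892 z 0.0706 [ 446.9 -278.3   64.6   62.5  -82.7] px [ 36. 178.]
```

View pics/w1.png

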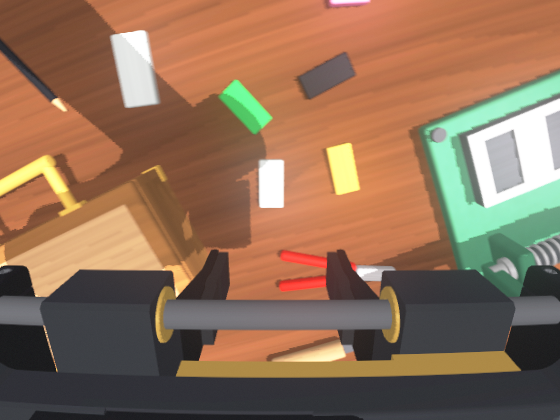

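The wrist view shows silver at (271,184), brass at (343,168), green at (246,106), the large silver decoy at (136,69) and the black decoy at (327,75).

Run:
```python
from h import *
wloc('silver',.008,box=(.47,.56,-.09,0)); wloc('brass',.008,box=(.47,.57,-.02,.09)); wloc('green',.008,box=(.38,.48,-.1,0.02))
st()
# nests + handle while here
par=viewer.camera_params('wrist'); p,d=cap('wrist'); W=unproj('wrist',d,par)
h=cv2.cvtColor(p,cv2.COLOR_RGB2HSV)
for uv in [(30,195)]: print(W[uv[1],uv[0]])
m=largest((h[...,1]>110)&(h[...,0]>15)&(h[...,0]<34)&(W[...,2]>.05)&(W[...,2]<.08)&(W[...,0]<.47)&(V<250))
print(m.sum(),rect('wrist',m,.073,par),W[m].mean(0))
```

```text
silver 1158 z 0.0075 [510.6 -39.6  50.   23.8 -16.6] px [267. 182.]
brass 173 z 0.0067 [517.7  35.3  50.1  24.2  -2.9] px [341. 168.]
green 1343 z 0.0074 [432.  -40.2  49.5  24.1  26.3] px [245. 107.]
t 2.15 p [516.3 -34.9 251. ] yaw -16.92 xax [ 0.0052 -0.0051 -1.    ] F [-0.7 -0.6 -0.1] g 52.2
[ 4.46161458e-01 -2.97730492e-01 -3.90810680e-05]
1185 (446.1313781738281, -227.63973999023438, 70.81387329101562, 50.87641906738281, -83.56824588775635) [ 0.43877873 -0.22167724  0.07006325]
```

Run:
```python
from h import *
wloc('silver',.008,box=(.47,.56,-.09,0)); wloc('brass',.008,box=(.47,.57,-.02,.09)); wloc('green',.008,box=(.38,.48,-.1,0.02))
go(511,-41,150,-16)
```

```text
silver 1143 z 0.0075 [510.8 -39.   49.1  23.9 -16.9] px [273. 184.]
brass 177 z 0.0067 [517.8  35.3  50.   24.2  -2.8] px [344. 168.]
green 1336 z 0.0075 [431.9 -40.3  49.1  24.   26.2] px [247. 107.]
t 2.35 p [516.1 -36.1 251.4] yaw -17.07 xax [ 0.006  -0.0049 -1.    ] F [ 0.5 -0.6  0.7] g 52.2
units turn [0.035 0.043 0.134] shift [-0.085 -0.081 -1.69 ]
```

Call:
{"method": "move_arm", "body": {"series": [[[0.03, 0.04, 0.1, -0.03, -0.03, -0.56, 0.6], [0, 0, 0, -0.03, -0.03, -0.56, 0.6], [0, 0, 0, -0.03, -0.03, -0.56, 0.6], [0, 0, 0, 0, 0, 0, 0.6]]]}}

```text
time_s: 2.85
tcp_pos: [0.5101, -0.0457, 0.1505]
ee_rot: [[0.006, 0.286, 0.958], [0.0, 0.958, -0.286], [-1.0, 0.002, 0.005]]
wrist_force: [0.0, -0.2, 0.1]
gripper_width: 0.601
```

Run:
```python
from h import *
wloc('silver',.008,'w2.png',box=(.47,.56,-.09,0)); go(511,-41,74,-16.5)
```

```text
silver 2085 z 0.0075 [510.5 -38.8  50.   23.5 -16.7] px [285. 218.]
t 2.9 p [511.6 -45.5 152.2] yaw -16.56 xax [ 9.7e-03  4.0e-04 -1.0e+00] F [ 1.3  0.1 -0.8] g 52.3
units turn [-0.003  0.07   0.008] shift [-0.009  0.074 -1.304]
```

View pics/w2.png

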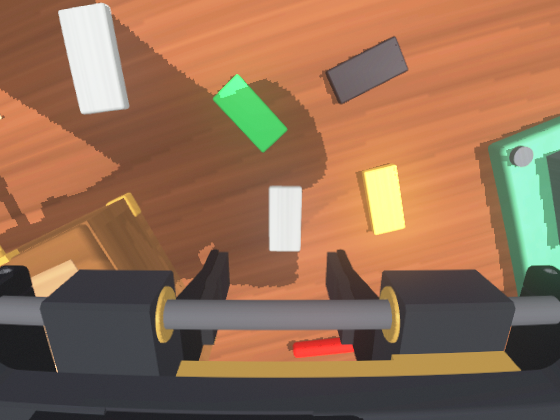

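Call:
{"method": "move_arm", "body": {"series": [[[0, 0.04, 0, 0, 0.04, -0.4, 0.6], [0, 0.03, 0, 0, 0.03, -0.4, 0.6], [0, 0, 0, 0, 0, -0.35, 0.6], [0, 0, 0, 0, 0, -0.1, 0.6], [0, 0, 0, 0, 0, 0, 0.6]]]}}

```text
time_s: 3.52
tcp_pos: [0.5188, -0.0416, 0.0853]
ee_rot: [[0.02, 0.285, 0.958], [0.003, 0.959, -0.285], [-1.0, 0.008, 0.019]]
wrist_force: [0.1, 0.1, -0.2]
gripper_width: 0.601
```

Run:
```python
from h import *
go(510.5,-40,74,-16.6)
```

```text
t 3.52 p [518.8 -41.6  85.3] yaw -16.56 xax [ 0.0202  0.0028 -0.9998] F [ 0.1  0.1 -0.2] g 52.3
units turn [-0.02   0.145 -0.005] shift [-0.139  0.027 -0.188]
```

Call:
{"method": "move_arm", "body": {"series": [[[0, 0.15, 0, -0.14, 0.03, -0.19, 0.6], [0, 0, 0, 0, 0, 0, 0.6]]]}}

```text
time_s: 3.78
tcp_pos: [0.5109, -0.0396, 0.0751]
ee_rot: [[0.001, 0.285, 0.959], [0.004, 0.958, -0.285], [-1.0, 0.004, 0.0]]
wrist_force: [-0.2, -0.9, -0.0]
gripper_width: 0.603
```

Run:
```python
from h import *
go(510.5,-40,74,-16.6)
```

```text
t 3.77 p [510.9 -39.6  75.1] yaw -16.56 xax [ 0.0015  0.0035 -1.    ] F [-0.2 -0.9 -0. ] g 52.4
units turn [-0.025  0.01  -0.005] shift [-0.006 -0.007 -0.018]
```

Call:
{"method": "move_arm", "body": {"series": [[[0, 0, 0, 0, 0, -0.02, 0], [0, 0, 0, 0, 0, 0, 0], [0, 0, 0, 0, 0, 0, 0], [0, 0, 0, 0, 0, 0, 0]]]}}

```text
time_s: 4.28
tcp_pos: [0.5114, -0.0394, 0.0745]
ee_rot: [[0.003, 0.285, 0.959], [0.004, 0.959, -0.285], [-1.0, 0.004, 0.002]]
wrist_force: [-0.9, 0.1, -0.3]
gripper_width: 0.267
```

Run:
```python
from h import *
go(510.5,-40,74,-16.6)
```

```text
t 4.28 p [511.4 -39.4  74.5] yaw -16.53 xax [ 0.003   0.0037 -1.    ] F [-0.9  0.1 -0.3] g 23.2
units turn [-0.026  0.021 -0.008] shift [-0.015 -0.009 -0.009]
```

Call:
{"method": "move_arm", "body": {"series": [[[0, 0.02, 0, 0, 0, 0.6, 0], [0, 0, 0.2, 0.06, 0.4, 0.6, 0], [0, 0, 0.6, 0.12, 0.8, 0.2, 0], [0, 0, 0.6, 0.12, 0.8, 0, 0], [0, 0, 0.6, 0.12, 0.8, 0, 0], [0, 0, 0.6, 0.12, 0.6, 0, 0], [0, 0, 0.1, 0.04, 0.2, 0, 0], [0, 0, 0, 0, 0, 0, 0]]]}}

```text
time_s: 5.28
tcp_pos: [0.5445, 0.1821, 0.1601]
ee_rot: [[-0.004, -0.096, 0.995], [0.002, 0.995, 0.096], [-1.0, 0.003, -0.004]]
wrist_force: [-0.5, 0.7, -0.1]
gripper_width: 0.263
```

```bash
cat >> h.py <<'E'
def nests(fn=None):
    par=viewer.camera_params('wrist'); p,d=cap('wrist',fn); W=unproj('wrist',d,par)
    h=cv2.cvtColor(p,cv2.COLOR_RGB2HSV)
    yr=np.radians(6.1);o=np.array([.5415,.2378])
    L=(W[...,:2]-o)@np.array([[np.cos(yr),-np.sin(yr)],[np.sin(yr),np.cos(yr)]])
    for i in range(3):
        m=(abs(L[...,1]-(i-1)*.06)<.02)&(abs(L[...,0])<.035)&(h[...,2]<135)&(h[...,1]<60)&(V<262)
        m=largest(m)
        if m.sum()>200: print('nest',i,m.sum(),np.round(np.median(W[m][:,2]),4),'floor',np.round(rect('wrist',m,.035,par),1),'rim',np.round(rect('wrist',m,.038,par),1))
E
python3 - <<'E'
from h import *
st();nests('w3.png')
go(547,178,150,6.1)
E
```

```text
t 5.28 p [544.5 182.1 160.1] yaw 5.52 xax [-0.0045  0.0021 -1.    ] F [-0.5  0.7 -0.1] g 22.9
nest 0 1259 0.0348 floor [545.4 175.7  55.1  31.8  -9.1] rim [544.2 175.7  54.3  31.4  -9.1]
t 5.33 p [544.4 181.5 160.1] yaw 5.49 xax [-0.0047  0.002  -1.    ] F [-0.6 -0.3 -1.4] g 23.0
units turn [-0.014 -0.034  0.077] shift [ 0.043 -0.058 -0.168]
```

View pics/w3.png

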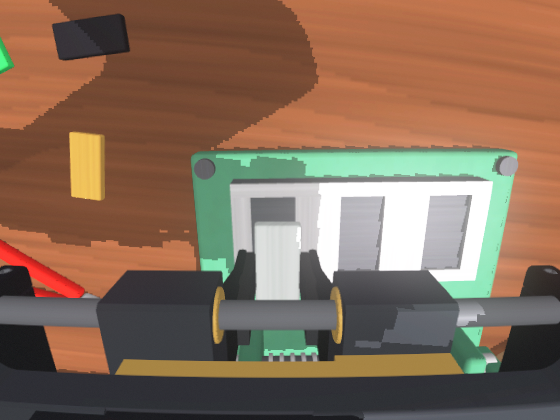

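Run:
```python
from h import *
p=cv2.imread('pics/w3.png')
cv2.imwrite('pics/w3c.png',cv2.resize(p[140:300,190:530],(0,0),fx=2.3,fy=2.3,interpolation=cv2.INTER_CUBIC))
h=cv2.cvtColor(p,cv2.COLOR_BGR2HSV)
for uv in [(360,230),(445,230),(400,230),(450,185)]: print(h[uv[1],uv[0]])
```

```text
[133   9 190]
[132   7 192]
[  0   0 255]
[  0   0 255]
```

View pics/w3c.png

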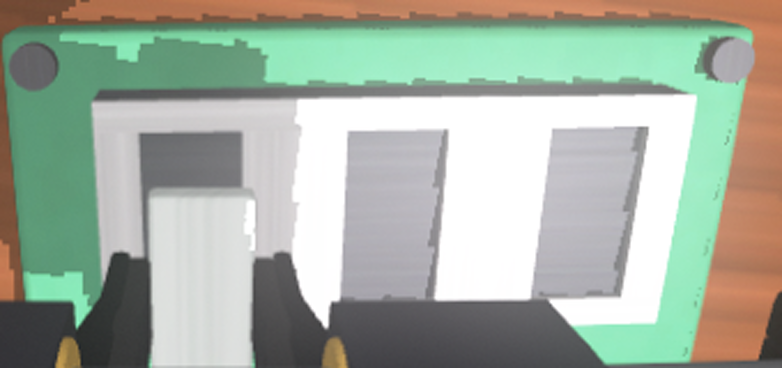

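Run:
```python
from h import *
par=viewer.camera_params('wrist')
f=lambda a:[(190+x/2.3-.3,140+y/2.3-.3) for x,y in a]
fr=raypt('wrist',f([(347,131),(447,131),(552,129),(648,127),(97,100),(695,97),(140,133),(242,133)]),.038,par)*1000
bk=raypt('wrist',f([(343,299),(436,299),(534,297),(620,297)]),.035,par)*1000
print(np.round(fr,1)); print(np.round(bk,1))
yr=np.radians(6.1);o=np.array([541.5,237.8]);M=np.array([[np.cos(yr),-np.sin(yr)],[np.sin(yr),np.cos(yr)]])
print(np.round((fr[:,:2]-o)@M,1)); print(np.round((bk[:,:2]-o)@M,1))
```

```text
[[515.2 221.6  38. ]
 [512.4 250.5  38. ]
 [508.8 281.4  38. ]
 [505.3 310.2  38. ]
 [513.  149.6  38. ]
 [495.  322.2  38. ]
 [521.5 162.5  38. ]
 [518.7 191.6  38. ]]
[[569.8 229.4  35. ]
 [567.2 258.7  35. ]
 [563.8 290.   35. ]
 [561.5 318.3  35. ]]
[[-27.9 -13.3]
 [-27.6  15.8]
 [-27.9  46.8]
 [-28.3  75.9]
 [-37.7 -84.6]
 [-37.3  88.9]
 [-27.9 -72.8]
 [-27.6 -43.5]]
[[ 27.3 -11.4]
 [ 27.8  18. ]
 [ 27.7  49.5]
 [ 28.4  77.9]]
```

Run:
```python
from h import *
par=viewer.camera_params('wrist');s=st()
f=lambda a:[(190+x/2.3-.3,140+y/2.3-.3) for x,y in a]
q=raypt('wrist',f([(150,191),(253,191)]),s['tcp_pos'][2]-.070-.0045+.008,par)
print((q-s['tcp_pos'])@s['ee_rot']*1000)
```

```text
t 5.33 p [544.4 181.5 160.1] yaw 5.49 xax [-0.0047  0.002  -1.    ] F [-0.6 -0.3 -1.4] g 23.0
[[ 66.59347377 -10.59225757 -26.10537902]
 [ 66.64724423  11.80900131 -26.1006665 ]]
```

Call:
{"method": "move_arm", "body": {"series": [[[-0.01, -0.03, 0.08, 0.04, -0.02, -0.35, 0], [0, 0, 0, 0.03, -0.02, -0.35, 0], [0, 0, 0, 0, 0, 0, 0]]]}}

```text
time_s: 5.7
tcp_pos: [0.5478, 0.1747, 0.1175]
ee_rot: [[-0.002, -0.101, 0.995], [-0.0, 0.995, 0.101], [-1.0, -0.0, -0.002]]
wrist_force: [-0.5, 0.2, -0.6]
gripper_width: 0.266
```

Run:
```python
from h import *
go(548.7,179.4,109.5,6.1)
p,d=cap('wrist'); 
cv2.imwrite('pics/w4c.png',cv2.resize(cv2.cvtColor(p[140:320,150:500],cv2.COLOR_RGB2BGR),(0,0),fx=2.28,fy=2.28,interpolation=cv2.INTER_CUBIC))
```

```text
t 5.7 p [547.8 174.7 117.5] yaw 5.78 xax [-1.8e-03 -2.0e-04 -1.0e+00] F [-0.5  0.2 -0.6] g 23.1
units turn [ 0.002 -0.013  0.04 ] shift [ 0.016  0.078 -0.134]
```

View pics/w4c.png

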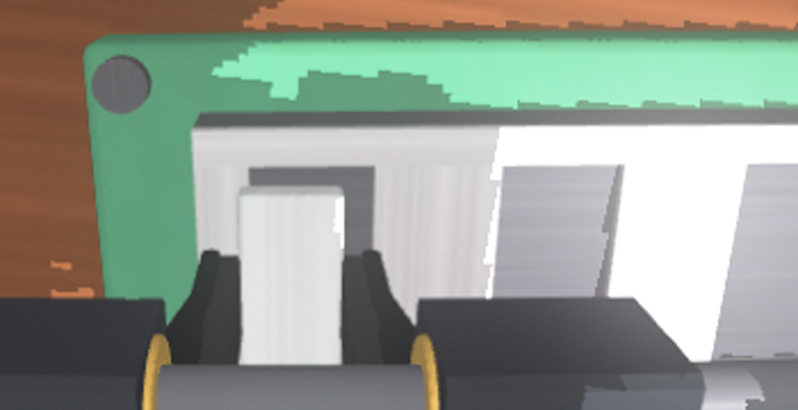

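Call:
{"method": "move_arm", "body": {"series": [[[0, -0.01, 0.04, 0.02, 0.08, 0, 0], [0, 0, 0, 0, 0, 0, 0]]]}}

```text
time_s: 6.0
tcp_pos: [0.5504, 0.1797, 0.1205]
ee_rot: [[0.004, -0.106, 0.994], [0.002, 0.994, 0.106], [-1.0, 0.002, 0.005]]
wrist_force: [0.2, 0.6, -0.7]
gripper_width: 0.262
```

Run:
```python
from h import *
go(548.7,179.4,109.5,6.1)
p,d=cap('wrist'); 
cv2.imwrite('pics/w5c.png',cv2.resize(cv2.cvtColor(p[140:320,150:500],cv2.COLOR_RGB2BGR),(0,0),fx=2.28,fy=2.28,interpolation=cv2.INTER_CUBIC))
```

```text
t 6.0 p [550.4 179.7 120.5] yaw 6.08 xax [ 0.0043  0.0021 -1.    ] F [ 0.2  0.6 -0.7] g 22.8
units turn [-0.015  0.031  0.002] shift [-0.029 -0.006 -0.183]
```

View pics/w5c.png

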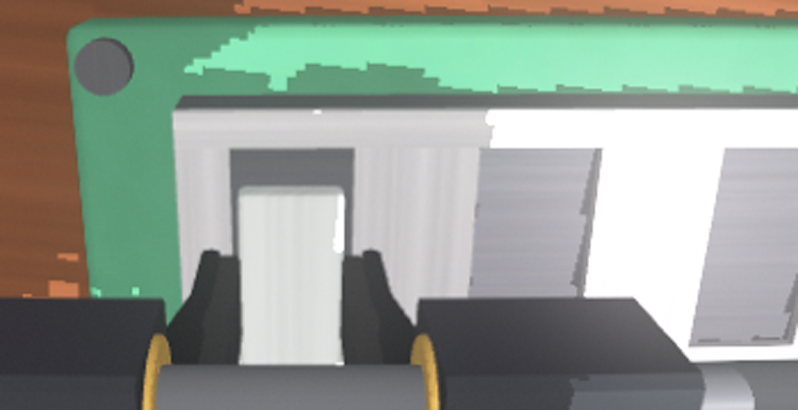

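Call:
{"method": "move_arm", "body": {"series": [[[-0.01, 0.03, 0, -0.03, 0, -0.1, 0], [0, 0, 0, 0, 0, -0.08, 0]]]}}

```text
time_s: 6.3
tcp_pos: [0.5487, 0.18, 0.1101]
ee_rot: [[0.001, -0.106, 0.994], [0.002, 0.994, 0.106], [-1.0, 0.002, 0.002]]
wrist_force: [-0.6, -0.7, -0.9]
gripper_width: 0.267
```

Run:
```python
from h import *
go(548.7,179.4,109.5,6.1)
p,d=cap('wrist'); 
cv2.imwrite('pics/w6c.png',cv2.resize(cv2.cvtColor(p[140:320,150:500],cv2.COLOR_RGB2BGR),(0,0),fx=2.28,fy=2.28,interpolation=cv2.INTER_CUBIC))
```

```text
t 6.3 p [548.7 180.  110.1] yaw 6.09 xax [ 0.0015  0.0018 -1.    ] F [-0.6 -0.7 -0.9] g 23.2
units turn [-0.013  0.011  0.001] shift [ 0.001 -0.01  -0.011]
```

View pics/w6c.png

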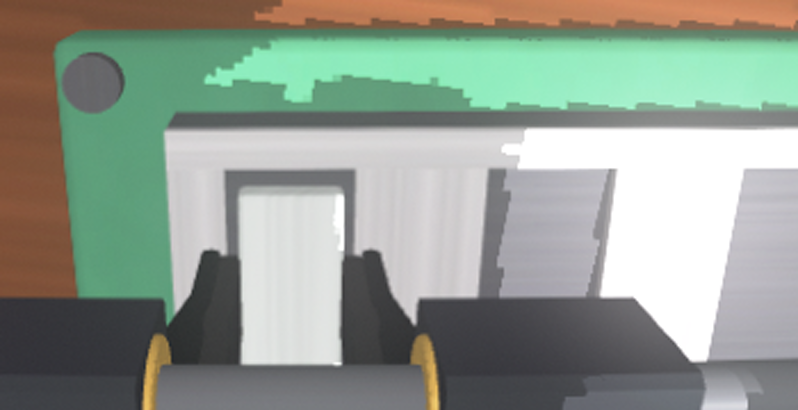

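Call:
{"method": "move_arm", "body": {"series": [[[0, 0.01, 0, 0, 0, -0.01, 0.42], [0, 0, 0, 0, 0, 0, 0.42], [0, 0, 0, 0, 0, 0.2, 0.42], [0, 0, 0, 0, -0.2, 0.6, 0.5], [0, 0, 0, -0.2, -0.6, 0.7, 0.55], [0, 0, 0, -0.2, -0.8, 0, 0.55], [0, 0, 0, 0, -0.8, 0, 0.55], [0, 0, 0, 0, 0, 0, 0.55]]]}}

```text
time_s: 7.35
tcp_pos: [0.5252, 0.0331, 0.2074]
ee_rot: [[0.008, -0.11, 0.994], [0.002, 0.994, 0.11], [-1.0, 0.002, 0.009]]
wrist_force: [0.5, 0.5, -0.8]
gripper_width: 0.549
```

Run:
```python
from h import *
st();wloc('brass',.008,'w7.png',box=(.45,.58,-.06,.12)); wloc('green',.008,box=(.38,.5,-.13,0.04))
go(516,36,150,-3)
```

```text
t 7.35 p [525.2  33.1 207.4] yaw 6.3 xax [ 0.0083  0.0025 -1.    ] F [ 0.5  0.5 -0.8] g 47.7
brass 1326 z 0.0076 [517.8  35.5  49.2  23.2  -2.6] px [280. 190.]
green 1863 z 0.0075 [432.  -40.1  49.7  24.2  26.1] px [198.  79.]
t 7.45 p [525.7  35.2 207.1] yaw 6.45 xax [ 0.0084  0.0026 -1.    ] F [ 0.6 -0.7 -0.2] g 47.9
units turn [-0.014  0.062 -1.182] shift [-0.162  0.013 -0.951]
```

View pics/w7.png

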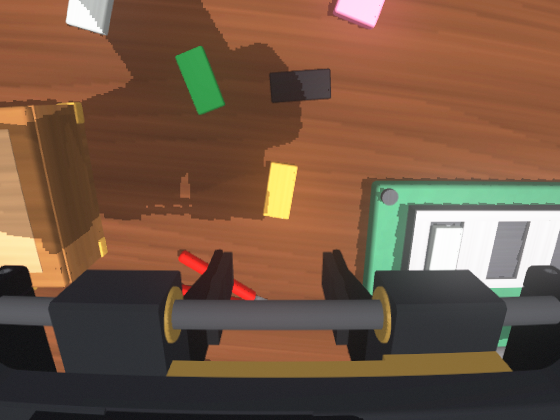

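Call:
{"method": "move_arm", "body": {"series": [[[0, 0.04, -0.6, -0.06, 0.01, -0.6, 0.55], [0, 0.03, -0.55, -0.06, 0, -0.7, 0.55], [0, 0, 0, -0.01, 0, -0.5, 0.55], [0, 0, 0, 0, 0, -0.2, 0.55], [0, 0, 0, 0, 0, 0, 0.55]]]}}

```text
time_s: 8.07
tcp_pos: [0.5206, 0.0415, 0.0866]
ee_rot: [[0.006, 0.045, 0.999], [0.004, 0.999, -0.045], [-1.0, 0.004, 0.006]]
wrist_force: [0.0, 0.1, 0.6]
gripper_width: 0.55
```

Run:
```python
from h import *
go(517.8,35,74.5,-2.6)
```

```text
t 8.07 p [520.6  41.5  86.6] yaw -2.61 xax [ 0.0063  0.0036 -1.    ] F [0.  0.1 0.6] g 47.9
units turn [-0.025  0.045  0.001] shift [-0.047 -0.108 -0.201]
```

Call:
{"method": "move_arm", "body": {"series": [[[-0.02, 0.04, 0, -0.05, -0.11, -0.1, 0.55], [0, 0, 0, 0, 0, -0.08, 0.55]]]}}

```text
time_s: 8.32
tcp_pos: [0.519, 0.0355, 0.0774]
ee_rot: [[0.005, 0.044, 0.999], [0.002, 0.999, -0.044], [-1.0, 0.002, 0.005]]
wrist_force: [0.3, -0.6, -0.5]
gripper_width: 0.554
```

Run:
```python
from h import *
go(517.8,35,74.5,-2.6)
```

```text
t 8.32 p [519.   35.5  77.4] yaw -2.53 xax [ 0.0048  0.0021 -1.    ] F [ 0.3 -0.6 -0.5] g 48.2
units turn [-0.015  0.035 -0.009] shift [-0.019 -0.008 -0.048]
```

Call:
{"method": "move_arm", "body": {"series": [[[-0.01, 0.04, 0, -0.02, -0.01, -0.06, 0.55], [0, 0, 0, 0, 0, 0, 0], [0, 0, 0, 0, 0, 0, 0], [0, 0, 0, 0, 0, 0, 0], [0, 0, 0, 0, 0, 0, 0]]]}}

```text
time_s: 8.95
tcp_pos: [0.5183, 0.0348, 0.0746]
ee_rot: [[0.001, 0.045, 0.999], [0.001, 0.999, -0.045], [-1.0, 0.001, 0.001]]
wrist_force: [1.2, -0.5, -0.8]
gripper_width: 0.268
```

Run:
```python
from h import *
go(517.8,35,74.5,-2.6)
```

```text
t 8.95 p [518.3  34.8  74.6] yaw -2.56 xax [ 0.0012  0.0014 -1.    ] F [ 1.2 -0.5 -0.8] g 23.3
units turn [-0.01   0.008 -0.006] shift [-0.009  0.004 -0.001]
```

Call:
{"method": "move_arm", "body": {"series": [[[0, 0, 0, 0, 0, 0.6, 0], [0, 0, 0.2, 0.05, 0.4, 0.5, 0], [0, 0, 0.3, 0.1, 0.8, 0.1, 0], [0, 0, 0.3, 0.1, 0.8, 0, 0], [0, 0, 0.28, 0.1, 0.8, 0, 0], [0, 0, 0, 0.04, 0.5, 0, 0], [0, 0, 0, 0, 0.1, -0.25, 0], [0, 0, 0, 0, 0, -0.2, 0], [0, 0, 0, 0, 0, 0, 0]]]}}

```text
time_s: 10.07
tcp_pos: [0.5391, 0.2425, 0.1186]
ee_rot: [[-0.004, -0.107, 0.994], [-0.001, 0.994, 0.107], [-1.0, -0.0, -0.004]]
wrist_force: [-0.8, -0.1, -1.2]
gripper_width: 0.263
```

```bash
cat >> h.py <<'E'
def crop(fn,v0=140,v1=320,u0=150,u1=500,f=2.28):
    p,d=cap('wrist')
    cv2.imwrite('pics/'+fn,cv2.resize(cv2.cvtColor(p[v0:v1,u0:u1],cv2.COLOR_RGB2BGR),(0,0),fx=f,fy=f,interpolation=cv2.INTER_CUBIC))
E
python3 - <<'E'
from h import *
crop('w8c.png');go(541.9,239.5,109.8,6.1)
E
```

```text
t 10.12 p [539.4 242.5 119.1] yaw 6.14 xax [-3.5e-03 -1.0e-04 -1.0e+00] F [-1.   0.2 -0.9] g 23.2
units turn [ 0.001 -0.025 -0.004] shift [ 0.041 -0.05  -0.155]
```

View pics/w8c.png

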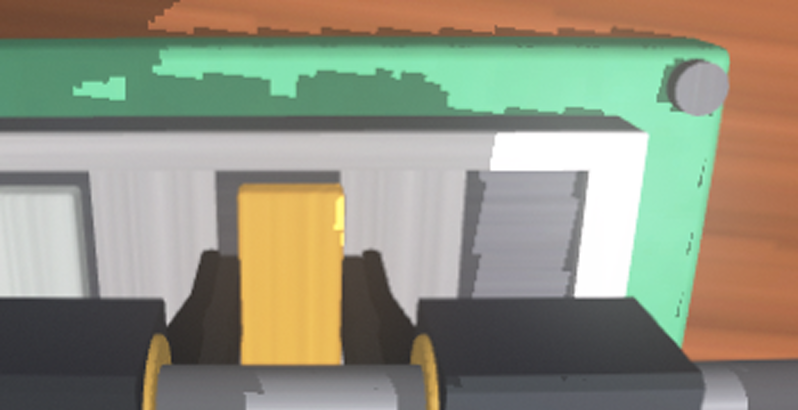

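Call:
{"method": "move_arm", "body": {"series": [[[0, -0.025, 0, 0.04, -0.05, 0, 0], [0, 0, 0, 0, 0, 0, 0]]]}}

```text
time_s: 10.38
tcp_pos: [0.5423, 0.2379, 0.1197]
ee_rot: [[0.001, -0.105, 0.994], [0.0, 0.994, 0.105], [-1.0, -0.0, 0.001]]
wrist_force: [-0.1, -0.1, -1.2]
gripper_width: 0.267
```

Run:
```python
from h import *
go(541.9,239.5,109.8,6.1)
```

```text
t 10.38 p [542.3 237.9 119.7] yaw 6.03 xax [ 7.e-04  1.e-04 -1.e+00] F [-0.1 -0.1 -1.2] g 23.2
units turn [-0.     0.005  0.008] shift [-0.007  0.027 -0.165]
```

Call:
{"method": "move_arm", "body": {"series": [[[0, 0.01, 0, -0.01, 0.03, -0.1, 0], [0, 0, 0, 0, 0, -0.06, 0]]]}}

```text
time_s: 10.62
tcp_pos: [0.5421, 0.2395, 0.1104]
ee_rot: [[0.001, -0.104, 0.995], [0.001, 0.995, 0.104], [-1.0, 0.001, 0.001]]
wrist_force: [-0.6, 0.7, -1.2]
gripper_width: 0.266
```

Run:
```python
from h import *
crop('w9c.png');go(541.9,239.5,109.8,6.1)
```

```text
t 10.68 p [542.  239.4 110. ] yaw 5.98 xax [ 1.e-04  8.e-04 -1.e+00] F [ 0.2 -0.1 -1.4] g 23.1
units turn [-0.005  0.     0.015] shift [-0.002  0.002 -0.003]
```

View pics/w9c.png

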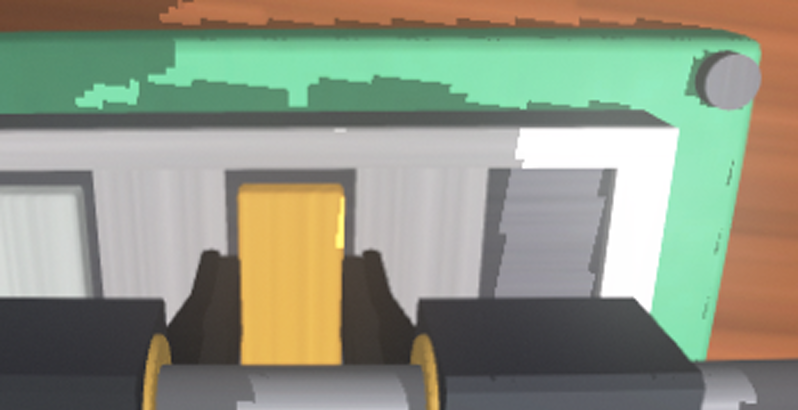

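Call:
{"method": "move_arm", "body": {"series": [[[0, 0, 0, 0, 0, -0.01, 0.42], [0, 0, 0, 0, 0, 0, 0.42], [0, 0, 0, 0, 0, 0.2, 0.42], [0, 0, 0, -0.1, -0.2, 0.7, 0.5], [0, 0, 0.4, -0.3, -0.8, 0.5, 0.55], [0, 0, 0.4, -0.3, -0.8, 0, 0.55], [0, 0, 0.5, -0.3, -0.8, 0, 0.55], [0, 0, 0.5, -0.3, -0.8, 0, 0.55], [0, 0, 0.5, -0.3, -0.8, 0, 0.55], [0, 0, 0.2, -0.2, -0.4, 0, 0.55], [0, 0, 0, 0, 0, 0, 0.55]]]}}

```text
time_s: 12.05
tcp_pos: [0.4327, -0.0421, 0.2055]
ee_rot: [[0.017, -0.453, 0.891], [0.007, 0.892, 0.453], [-1.0, -0.001, 0.019]]
wrist_force: [0.9, -0.1, -1.1]
gripper_width: 0.549
```

Run:
```python
from h import *
st();wloc('green',.008,'w10.png',box=(.36,.5,-.13,0.04))
go(432,-40.2,74.5,26.2)
```

```text
t 12.05 p [432.7 -42.1 205.5] yaw 26.93 xax [ 0.0173  0.0073 -0.9998] F [ 0.9 -0.1 -1.1] g 47.7
green 1477 z 0.0075 [431.3 -40.7  50.1  23.8  26.4] px [279. 195.]
t 12.1 p [433.5 -41.4 205.6] yaw 26.98 xax [ 0.018   0.0074 -0.9998] F [-0.2  0.2  0.7] g 48.0
units turn [-0.052  0.129 -0.098] shift [-0.024  0.02  -2.185]
```

View pics/w10.png

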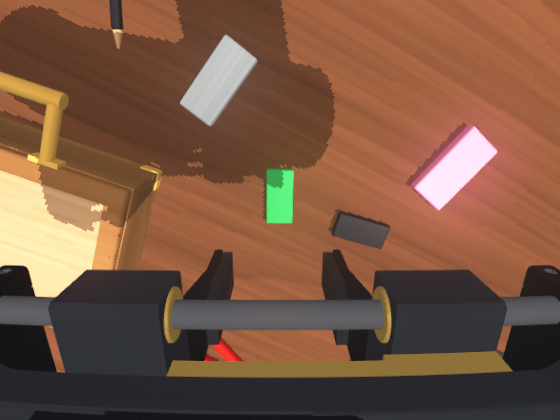

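Call:
{"method": "move_arm", "body": {"series": [[[-0.03, 0.08, -0.1, -0.04, 0, -0.7, 0.48], [-0.02, 0.05, 0, 0, 0, -0.7, 0.48], [0, 0, 0, 0, 0, -0.5, 0.48], [0, 0, 0, 0, 0, -0.15, 0.48], [0, 0, 0, 0, 0, 0, 0.48]]]}}

```text
time_s: 12.72
tcp_pos: [0.4377, -0.0366, 0.0833]
ee_rot: [[0.013, -0.446, 0.895], [0.002, 0.895, 0.446], [-1.0, -0.004, 0.012]]
wrist_force: [1.1, 0.0, -0.6]
gripper_width: 0.481
```

Run:
```python
from h import *
go(431.5,-40.7,74.5,26.2)
```

```text
t 12.72 p [437.7 -36.6  83.3] yaw 26.5 xax [ 0.0127  0.0023 -0.9999] F [ 1.1  0.  -0.6] g 41.8
units turn [-0.017  0.091 -0.037] shift [-0.103 -0.068 -0.146]
```

Call:
{"method": "move_arm", "body": {"series": [[[-0.02, 0.09, -0.04, -0.1, -0.07, -0.08, 0.48], [0, 0, 0, 0, 0, -0.06, 0.48]]]}}

```text
time_s: 12.98
tcp_pos: [0.4329, -0.0403, 0.0764]
ee_rot: [[0.004, -0.442, 0.897], [0.001, 0.897, 0.442], [-1.0, -0.001, 0.004]]
wrist_force: [-0.4, 0.1, 0.1]
gripper_width: 0.475
```

Run:
```python
from h import *
go(431.5,-40.7,74.5,26.2)
```

```text
t 12.97 p [432.9 -40.3  76.4] yaw 26.2 xax [ 4.1e-03  5.0e-04 -1.0e+00] F [-0.4  0.1  0.1] g 41.3
units turn [-0.004  0.029 -0.   ] shift [-0.023 -0.006 -0.032]
```

Call:
{"method": "move_arm", "body": {"series": [[[0, 0.03, 0, -0.02, -0.01, -0.04, 0.48], [0, 0, 0, 0, 0, 0, 0], [0, 0, 0, 0, 0, 0, 0], [0, 0, 0, 0, 0, 0, 0], [0, 0, 0, 0, 0, 0, 0]]]}}

```text
time_s: 13.6
tcp_pos: [0.4321, -0.041, 0.0749]
ee_rot: [[0.002, -0.441, 0.897], [0.001, 0.897, 0.441], [-1.0, 0.0, 0.002]]
wrist_force: [-0.4, 1.3, -0.9]
gripper_width: 0.266
```

Run:
```python
from h import *
go(431.5,-40.7,74.5,26.2)
```

```text
t 13.6 p [432.1 -41.   74.9] yaw 26.18 xax [ 0.0021  0.0012 -1.    ] F [-0.4  1.3 -0.9] g 23.2
units turn [-0.008  0.015  0.002] shift [-0.011  0.006 -0.006]
```

Call:
{"method": "move_arm", "body": {"series": [[[0, 0, 0, 0, 0, 0.7, 0], [0, 0, -0.2, 0.2, 0.4, 0.7, 0], [0, 0, -0.4, 0.25, 0.8, 0, 0], [0, 0, -0.4, 0.25, 0.8, 0, 0], [0, 0, -0.5, 0.25, 0.8, 0, 0], [0, 0, -0.5, 0.25, 0.8, 0, 0], [0, 0, -0.5, 0.25, 0.8, 0, 0], [0, 0, 0, 0.25, 0.8, 0, 0], [0, 0, 0, 0.05, 0.4, -0.1, 0], [0, 0, 0, 0, 0, -0.4, 0], [0, 0, 0, 0, 0, -0.2, 0], [0, 0, 0, 0, 0, 0, 0]]]}}

```text
time_s: 15.1
tcp_pos: [0.5357, 0.3046, 0.1161]
ee_rot: [[-0.003, -0.092, 0.996], [0.001, 0.996, 0.092], [-1.0, 0.001, -0.003]]
wrist_force: [0.8, 0.7, -0.6]
gripper_width: 0.265
```

Run:
```python
from h import *
go(535.8,299.2,109.9,6.1)
```

```text
t 15.1 p [535.7 304.6 116.1] yaw 5.3 xax [-3.1e-03  5.0e-04 -1.0e+00] F [ 0.8  0.7 -0.6] g 23.1
units turn [-0.004 -0.022  0.099] shift [ 0.001 -0.09  -0.104]
```

Call:
{"method": "move_arm", "body": {"series": [[[0, -0.02, 0.1, 0, -0.09, 0.02, 0], [0, 0, 0, 0, 0, 0, 0]]]}}

```text
time_s: 15.35
tcp_pos: [0.5361, 0.2981, 0.1187]
ee_rot: [[0.001, -0.106, 0.994], [0.001, 0.994, 0.106], [-1.0, 0.001, 0.001]]
wrist_force: [0.2, -0.5, -0.8]
gripper_width: 0.264
```

Run:
```python
from h import *
crop('w11c.png');go(535.8,299.2,109.9,6.1)
```

```text
t 15.4 p [536.3 298.4 118.8] yaw 6.11 xax [ 0.0014  0.0017 -1.    ] F [-0.7  0.5 -0.4] g 22.8
units turn [-0.012  0.01  -0.001] shift [-0.008  0.013 -0.149]
```

View pics/w11c.png

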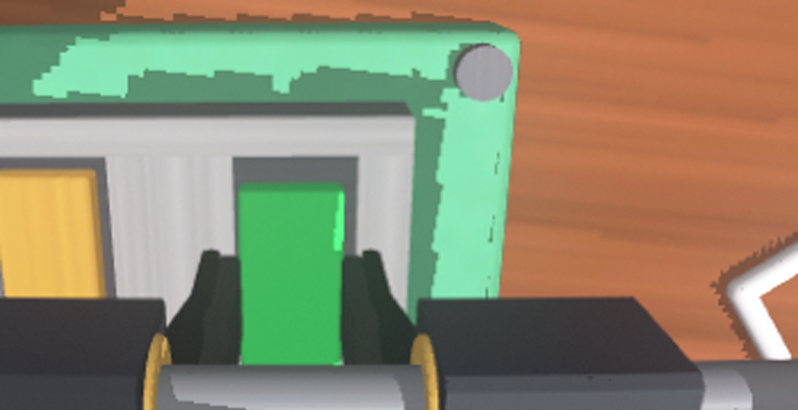

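Call:
{"method": "move_arm", "body": {"series": [[[-0.01, 0.01, 0, -0.01, 0.01, -0.09, 0], [0, 0, 0, 0, 0, -0.06, 0]]]}}

```text
time_s: 15.65
tcp_pos: [0.5361, 0.2991, 0.1106]
ee_rot: [[0.002, -0.106, 0.994], [0.002, 0.994, 0.106], [-1.0, 0.002, 0.002]]
wrist_force: [0.5, 0.0, -0.9]
gripper_width: 0.263
```

Run:
```python
from h import *
crop('w12c.png');go(535.8,299.2,109.9,6.1)
```

```text
t 15.7 p [535.9 299.  110.1] yaw 6.09 xax [ 0.0012  0.0014 -1.    ] F [ 0.6  0.8 -0.2] g 23.2
units turn [-0.01   0.009  0.002] shift [-0.002  0.003 -0.003]
```

View pics/w12c.png

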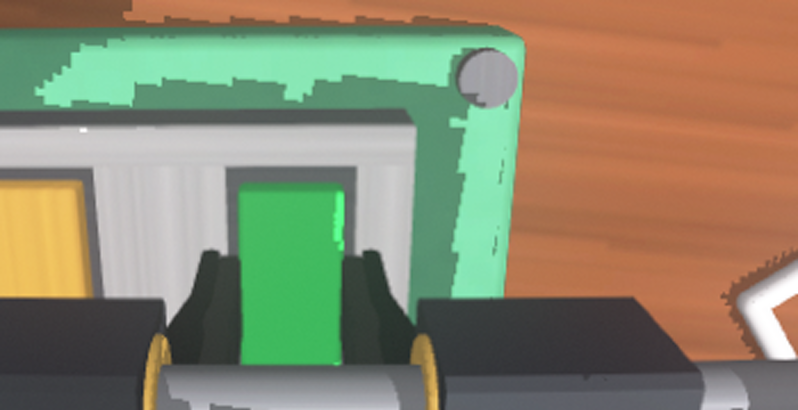

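Call:
{"method": "move_arm", "body": {"series": [[[0, 0, 0, 0, 0, -0.01, 0.42], [0, 0, 0, 0, 0, 0, 0.42], [0, 0, 0, 0, 0, 0.2, 0.42], [0, 0, 0, -0.1, 0, 0.7, 0.42], [0, 0, 0, -0.2, -0.5, 0.8, 0.42], [0, 0, 0, -0.1, -0.5, 0.2, 0.42], [0, 0, 0, 0, 0, 0, 0.42]]]}}

```text
time_s: 16.58
tcp_pos: [0.512, 0.2384, 0.2307]
ee_rot: [[0.006, -0.108, 0.994], [0.003, 0.994, 0.108], [-1.0, 0.002, 0.006]]
wrist_force: [0.4, 0.9, -0.3]
gripper_width: 0.422
```

Run:
```python
from h import *
st()
par=viewer.camera_params('wrist'); p,d=cap('wrist','w13.png'); W=unproj('wrist',d,par)
for n in ['silver','brass','green']:
    m=colmask(p,n)&(W[...,2]>.0405)&(W[...,2]<.06)&(V<262)
    if n=='green': m&=(W[...,0]>.5)&(W[...,0]<.575)
    m=largest(m); print(n,m.sum(),np.round(np.percentile(W[m][:,2],[5,50,95]),4) if m.any() else '',np.round(rect('wrist',m,.043,par),1) if m.any() else '')
```

```text
t 16.57 p [512.  238.4 230.7] yaw 6.21 xax [ 0.0061  0.0031 -1.    ] F [ 0.4  0.9 -0.3] g 36.7
silver 1298 [0.0414 0.0425 0.0435] [548.3 181.1  47.3  23.8   6.2]
brass 1094 [0.0415 0.0425 0.0436] [541.3 240.1  48.   22.9   6.2]
green 1252 [0.0413 0.0424 0.0435] [535.  299.1  48.2  23.2   6.1]
```

View pics/w13.png

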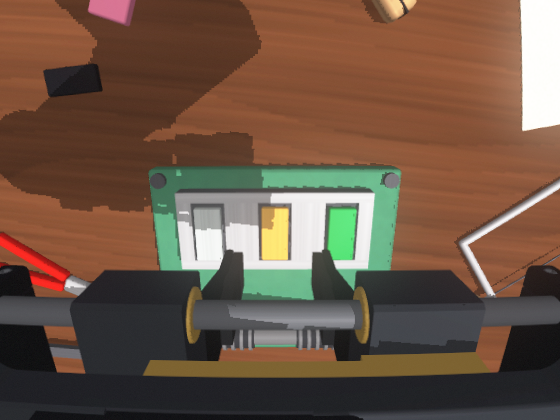

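Run:
```python
from h import *
s=st();print(np.round(s['joints'],1))
go(641,250,390,96.1);go(641,250,390,-83.9)
```

```text
t 16.62 p [512.5 239.3 230.4] yaw 6.26 xax [ 0.0067  0.0032 -1.    ] F [ 0.3  1.3 -0.1] g 36.5
[ 4.150e+01  1.910e+01 -1.350e+01  1.000e-01 -5.700e+01 -1.253e+02]
t 16.62 p [512.5 239.3 230.4] yaw 6.26 xax [ 0.0067  0.0032 -1.    ] F [ 0.3  1.3 -0.1] g 36.5
units turn [-0.055  0.02  11.23 ] shift [2.142 0.179 2.659]
t 16.62 p [512.5 239.3 230.4] yaw 6.26 xax [ 0.0067  0.0032 -1.    ] F [ 0.3  1.3 -0.1] g 36.5
units turn [  0.02    0.055 -11.27 ] shift [2.142 0.179 2.659]
```

Call:
{"method": "move_arm", "body": {"series": [[[0, 0, 0.8, 0, 0, 0.6, 0.5], [0, 0, 0.95, 0, 0, 0.7, 0.5], [0, 0, 0.95, 0, 0, 0.7, 0.5], [0, 0, 0.95, 0, 0, 0.6, 0.5], [0, 0, 0.95, 0.1, 0, 0.1, 0.5], [0, 0, 0.95, 0.2, 0.02, 0, 0.5], [0, 0, 0.95, 0.3, 0.02, 0, 0.5], [0, 0, 0.95, 0.3, 0.02, 0, 0.5], [0, 0, 0.95, 0.3, 0.02, 0, 0.5], [0, 0, 0.95, 0.3, 0.02, 0, 0.5], [0, 0, 0.95, 0.3, 0.02, 0, 0.5], [0, 0, 0.8, 0.3, 0.02, 0, 0.5], [0, 0, 0, 0, 0, 0, 0.5]]]}}

```text
time_s: 18.25
tcp_pos: [0.6441, 0.259, 0.3895]
ee_rot: [[-0.004, -0.989, -0.148], [0.0, -0.148, 0.989], [-1.0, 0.004, 0.001]]
wrist_force: [-1.1, 0.6, -0.4]
gripper_width: 0.5
```

Run:
```python
from h import *
s=st();print(np.round(s['joints'],1))
go(641,250,390,96.1)
par=viewer.camera_params('wrist');p,d=cap('wrist','w14.png');W=unproj('wrist',d,par)
h=cv2.cvtColor(p,cv2.COLOR_RGB2HSV)
m=(h[...,1]>150)&((h[...,0]<6)|(h[...,0]>174))&(W[...,2]>.2)&(W[...,2]<.33)
m=largest(m); print(m.sum(),np.round(np.median(W[m],0),4),np.round(rect('wrist',m,.270,par),1))
cap('scene','s14.png')
```

```text
t 18.25 p [644.1 259.  389.5] yaw 98.49 xax [-3.8e-03  4.0e-04 -1.0e+00] F [-1.1  0.6 -0.4] g 43.5
[ 35.2  27.   21.9  -0.1 -85.1 -26.7]
t 18.25 p [644.1 259.  389.5] yaw 98.49 xax [-3.8e-03  4.0e-04 -1.0e+00] F [-1.1  0.6 -0.4] g 43.5
units turn [-0.003 -0.027 -0.299] shift [-0.052 -0.15   0.008]
4741 [0.6442 0.221  0.2756] [642.9 232.7 153.6  14.  -83.4]
```

View pics/w14.png

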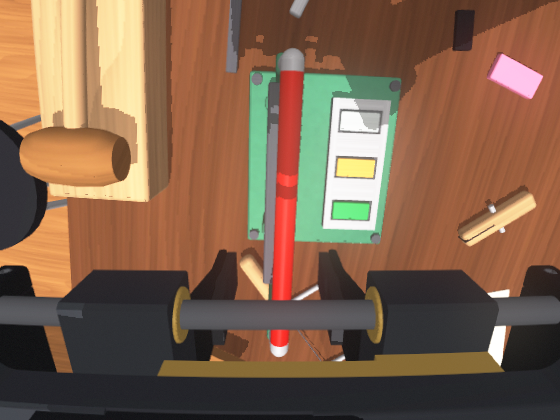

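View pics/s14.png

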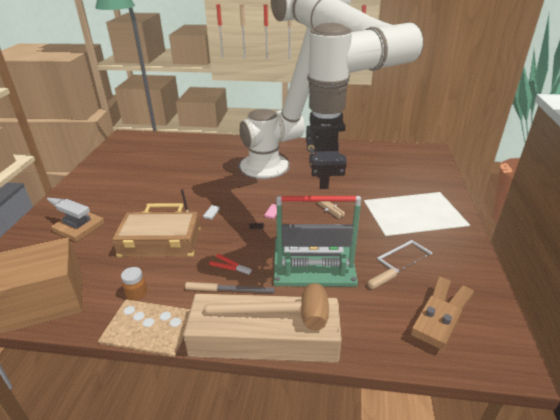

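Call:
{"method": "move_arm", "body": {"series": [[[0, -0.03, -0.3, -0.05, -0.15, -0.2, 0.5], [0, 0, 0, 0, 0, -0.5, 0.5], [0, 0, 0, 0, 0, -0.25, 0.5], [0, 0, 0, 0, 0, 0, 0.5]]]}}

```text
time_s: 18.85
tcp_pos: [0.638, 0.2506, 0.3343]
ee_rot: [[0.004, -0.995, -0.103], [0.002, -0.103, 0.995], [-1.0, -0.004, 0.001]]
wrist_force: [-0.4, -1.3, 0.3]
gripper_width: 0.507
```

Run:
```python
from h import *
go(641,250,321,96.1)
```

```text
t 18.85 p [638.  250.6 334.3] yaw 95.91 xax [ 0.0039  0.0019 -1.    ] F [-0.4 -1.3  0.3] g 44.1
units turn [-0.014  0.028  0.024] shift [ 0.05  -0.01  -0.222]
```

Call:
{"method": "move_arm", "body": {"series": [[[-0.01, 0.03, 0.02, 0.05, -0.01, -0.2, 0.5], [0, 0, 0, 0, 0, -0.02, 0.5], [0, 0, 0, 0, 0, 0, 0], [0, 0, 0, 0, 0, 0, 0], [0, 0, 0, 0, 0, 0, 0], [0, 0, 0, 0, 0, 0, 0]]]}}

```text
time_s: 19.6
tcp_pos: [0.6405, 0.2504, 0.3235]
ee_rot: [[-0.0, -0.994, -0.106], [0.001, -0.106, 0.994], [-1.0, 0.0, 0.001]]
wrist_force: [-5.1, -0.9, 0.8]
gripper_width: 0.147
```

Run:
```python
from h import *
go(641,250,321,96.1)
```

```text
t 19.6 p [640.5 250.4 323.5] yaw 96.08 xax [-2.0e-04  1.5e-03 -1.0e+00] F [-5.1 -0.9  0.8] g 12.8
units turn [-0.011 -0.002  0.002] shift [ 0.009 -0.006 -0.042]
```

Call:
{"method": "move_arm", "body": {"series": [[[0, 0, 0, -0.37, -0.04, -0.02, 0], [0, 0, 0, -0.37, -0.04, -0.06, 0], [0, 0, 0, -0.36, -0.04, -0.1, 0], [0, 0, 0, -0.35, -0.04, -0.13, 0], [0, 0, 0, -0.33, -0.04, -0.17, 0]]]}}

```text
time_s: 20.23
tcp_pos: [0.5464, 0.2397, 0.3053]
ee_rot: [[0.049, -0.993, -0.107], [0.015, -0.106, 0.994], [-0.999, -0.05, 0.01]]
wrist_force: [6.7, -0.9, 4.7]
gripper_width: 0.154
```

```bash
cat >> h.py <<'E'
def arc(hx,hy,hz,yaw,Rr,off,kind,target,n,tyaw):
    # bar pos from tcp; angle
    s=st();p=s['tcp_pos']*1000; y=np.radians(yaw);c,si=np.cos(y),np.sin(y)
    b=p+s['ee_rot'][:,0]*51
    f=-((b[0]-hx)*c+(b[1]-hy)*si); z=b[2]-hz; lat=-(b[0]-hx)*si+(b[1]-hy)*c
    rad=np.hypot(f,z)
    th=np.degrees(np.arctan2(f,z) if kind=='press' else np.arctan2(z,f))-off
    print('theta',round(th,1),'radius',round(rad,1),'lat',round(lat,1))
    a=np.radians(np.linspace(th,target,n+1)+off)
    F,Z=(Rr*np.sin(a),Rr*np.cos(a)) if kind=='press' else (Rr*np.cos(a),Rr*np.sin(a))
    F[0],Z[0]=f,z
    print(np.round(np.c_[-np.diff(F)*c,-np.diff(F)*si,np.diff(Z)]/60,3).tolist())
    go(0,0,0,tyaw)
PRESS=(641,250,55,6.1,215,0,'press')
E
python3 - <<'E'
from h import *
arc(*PRESS,60,5,96.1)
E
```

```text
t 20.23 p [546.4 239.7 305.3] yaw 96.13 xax [ 0.049   0.015  -0.9987] F [ 6.7 -0.9  4.7] g 13.4
theta 24.9 radius 219.8 lat 0.3
[[-0.35, -0.037, -0.281], [-0.355, -0.038, -0.254], [-0.322, -0.034, -0.296], [-0.283, -0.03, -0.333], [-0.241, -0.026, -0.366]]
t 20.23 p [546.4 239.7 305.3] yaw 96.13 xax [ 0.049   0.015  -0.9987] F [ 6.7 -0.9  4.7] g 13.4
units turn [-0.108  0.351 -0.002] shift [-9.107 -3.995 -5.088]
```

Call:
{"method": "move_arm", "body": {"series": [[[-0.05, 0.2, 0, -0.35, -0.04, -0.26, 0], [-0.03, 0.15, 0, -0.35, -0.04, -0.26, 0], [0, 0.03, 0, -0.32, -0.03, -0.3, 0], [0, 0.03, 0, -0.28, -0.03, -0.33, 0], [0, 0.03, 0, -0.24, -0.03, -0.37, 0]]]}}

```text
time_s: 20.85
tcp_pos: [0.4645, 0.2308, 0.234]
ee_rot: [[0.035, -0.993, -0.114], [0.018, -0.113, 0.993], [-0.999, -0.037, 0.014]]
wrist_force: [-7.7, -1.1, 15.2]
gripper_width: 0.145
```

Run:
```python
from h import *
arc(*PRESS,88,5,96.1)
```

```text
t 20.85 p [464.5 230.8 234. ] yaw 96.54 xax [ 0.0349  0.0181 -0.9992] F [-7.7 -1.1 15.2] g 12.6
theta 53.9 radius 217.3 lat 0.4
[[-0.198, -0.021, -0.382], [-0.185, -0.02, -0.383], [-0.138, -0.015, -0.403], [-0.09, -0.01, -0.416], [-0.04, -0.004, -0.424]]
t 20.85 p [464.5 230.8 234. ] yaw 96.54 xax [ 0.0349  0.0181 -0.9992] F [-7.7 -1.1 15.2] g 12.6
units turn [-0.129  0.25  -0.053] shift [-7.742 -3.846 -3.899]
```

Call:
{"method": "move_arm", "body": {"series": [[[-0.06, 0.15, -0.03, -0.2, -0.02, -0.38, 0], [-0.05, 0.12, -0.02, -0.18, -0.02, -0.38, 0], [0, 0.04, 0, -0.14, -0.02, -0.4, 0], [0, 0.03, 0, -0.09, -0.01, -0.4, 0], [0, 0.03, 0, -0.05, 0, -0.4, 0]]]}}

```text
time_s: 21.48
tcp_pos: [0.4272, 0.227, 0.1272]
ee_rot: [[-0.0, -0.993, -0.114], [0.008, -0.114, 0.993], [-1.0, -0.0, 0.008]]
wrist_force: [-2.7, -4.2, 11.0]
gripper_width: 0.149
```

Run:
```python
from h import *
arc(*PRESS,90,2,96.1)
```

```text
t 21.48 p [427.2 227.  127.2] yaw 96.54 xax [-5.0e-04  8.5e-03 -1.0e+00] F [-2.7 -4.2 11. ] g 13.0
theta 84.4 radius 216.0 lat 0.3
[[0.004, 0.0, -0.177], [-0.004, -0.0, -0.176]]
t 21.48 p [427.2 227.  127.2] yaw 96.54 xax [-5.0e-04  8.5e-03 -1.0e+00] F [-2.7 -4.2 11. ] g 13.0
units turn [-0.061 -0.003 -0.055] shift [-7.121 -3.784 -2.12 ]
```

Call:
{"method": "move_arm", "body": {"series": [[[-0.03, 0, -0.03, 0, 0, -0.18, 0], [0, 0, 0, 0, 0, -0.14, 0], [0, 0, 0, 0, 0, -0.05, 0], [0, 0, 0, 0, 0, -0.05, 0]]]}}

```text
time_s: 21.98
tcp_pos: [0.4262, 0.2271, 0.1055]
ee_rot: [[-0.001, -0.994, -0.112], [0.003, -0.112, 0.994], [-1.0, 0.001, 0.003]]
wrist_force: [-4.2, -1.5, 9.1]
gripper_width: 0.148
```

Run:
```python
from h import *
arc(*PRESS,90,2,96.1)
```

```text
t 21.98 p [426.2 227.1 105.5] yaw 96.45 xax [-0.0011  0.003  -1.    ] F [-4.2 -1.5  9.1] g 12.9
theta 90.1 radius 216.1 lat 0.2
[[0.018, 0.002, 0.004], [-0.0, -0.0, 0.004]]
t 21.98 p [426.2 227.1 105.5] yaw 96.45 xax [-0.0011  0.003  -1.    ] F [-4.2 -1.5  9.1] g 12.9
units turn [-0.022 -0.008 -0.044] shift [-7.103 -3.785 -1.758]
```

Call:
{"method": "move_arm", "body": {"series": [[[0, 0, 0, 0, 0, -0.05, 0], [0, 0, 0, 0, 0, -0.05, 0]]]}}

```text
time_s: 22.22
tcp_pos: [0.4261, 0.2272, 0.1027]
ee_rot: [[-0.0, -0.993, -0.114], [0.003, -0.114, 0.993], [-1.0, 0.0, 0.003]]
wrist_force: [-7.8, -2.1, 20.2]
gripper_width: 0.144
```

Run:
```python
from h import *
arc(*PRESS,90,2,96.1)
```

```text
t 22.23 p [426.1 227.2 102.7] yaw 96.55 xax [-3.0e-04  2.6e-03 -1.0e+00] F [-7.8 -2.1 20.2] g 12.5
theta 90.9 radius 216.1 lat 0.3
[[0.018, 0.002, 0.028], [-0.0, -0.0, 0.027]]
t 22.23 p [426.1 227.2 102.7] yaw 96.55 xax [-3.0e-04  2.6e-03 -1.0e+00] F [-7.8 -2.1 20.2] g 12.5
units turn [-0.019 -0.002 -0.056] shift [-7.102 -3.786 -1.712]
```

Run:
```python
from h import *
p,d=cap('scene'); cv2.imwrite('pics/s15.png',cv2.resize(cv2.cvtColor(p[150:310,190:430],cv2.COLOR_RGB2BGR),(0,0),fx=3,fy=3))
st()
```

```text
t 22.27 p [426.1 227.1 102.8] yaw 96.55 xax [-3.0e-04  2.6e-03 -1.0e+00] F [-6.4 -1.7 18.3] g 12.9
```

View pics/s15.png

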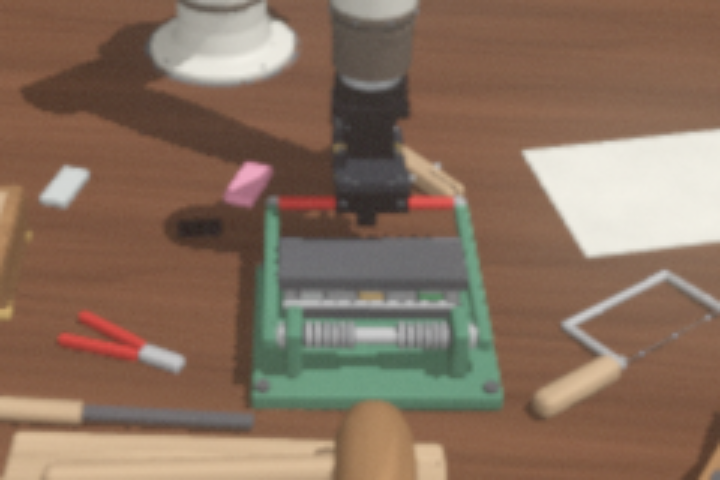

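Call:
{"method": "move_arm", "body": {"series": [[[0, 0, 0, 0, 0, -0.05, 0]]]}}

```text
time_s: 22.4
tcp_pos: [0.4261, 0.2272, 0.1024]
ee_rot: [[0.0, -0.993, -0.115], [0.002, -0.115, 0.993], [-1.0, -0.0, 0.002]]
wrist_force: [-8.6, -2.7, 23.1]
gripper_width: 0.146
```

The arm is at its stop: force rises and there is no further travel. Now I'll guide it back up.

Run:
```python
from h import *
arc(*PRESS,42,8,96.1)
```

```text
t 22.4 p [426.1 227.2 102.4] yaw 96.62 xax [ 2.0e-04  2.2e-03 -1.0e+00] F [-8.6 -2.7 23.1] g 12.7
theta 91.0 radius 216.1 lat 0.2
[[0.032, 0.003, 0.383], [0.054, 0.006, 0.379], [0.094, 0.01, 0.371], [0.133, 0.014, 0.358], [0.17, 0.018, 0.342], [0.205, 0.022, 0.322], [0.238, 0.025, 0.298], [0.269, 0.029, 0.271]]
t 22.4 p [426.1 227.2 102.4] yaw 96.62 xax [ 2.0e-04  2.2e-03 -1.0e+00] F [-8.6 -2.7 23.1] g 12.7
units turn [-0.016  0.002 -0.065] shift [-7.102 -3.786 -1.707]
```

Call:
{"method": "move_arm", "body": {"series": [[[0, 0, -0.06, 0.03, 0, 0.38, 0], [0, 0, 0, 0.05, 0.01, 0.38, 0], [0, 0, 0, 0.09, 0.01, 0.37, 0], [0, 0, 0, 0.13, 0.01, 0.36, 0], [0, 0, 0, 0.17, 0.02, 0.34, 0], [0, 0, 0, 0.2, 0.02, 0.32, 0], [0, 0, 0, 0.24, 0.03, 0.3, 0]]]}}

```text
time_s: 23.28
tcp_pos: [0.4964, 0.2348, 0.2597]
ee_rot: [[0.038, -0.993, -0.113], [0.012, -0.112, 0.994], [-0.999, -0.039, 0.008]]
wrist_force: [22.6, -1.5, -24.4]
gripper_width: 0.139
```

Run:
```python
from h import *
arc(*PRESS,1,8,96.1)
```

```text
t 23.27 p [496.4 234.8 259.7] yaw 96.47 xax [ 0.0377  0.0124 -0.9992] F [ 22.6  -1.5 -24.4] g 12.1
theta 43.0 radius 210.3 lat 0.7
[[0.195, 0.021, 0.27], [0.267, 0.029, 0.189], [0.283, 0.03, 0.164], [0.297, 0.032, 0.137], [0.308, 0.033, 0.109], [0.317, 0.034, 0.08], [0.323, 0.034, 0.051], [0.326, 0.035, 0.021]]
t 23.27 p [496.4 234.8 259.7] yaw 96.47 xax [ 0.0377  0.0124 -0.9992] F [ 22.6  -1.5 -24.4] g 12.1
units turn [-0.088  0.27  -0.046] shift [-8.273 -3.914 -4.329]
```

Call:
{"method": "move_arm", "body": {"series": [[[-0.04, 0.15, -0.03, 0.15, 0.02, 0.28, 0], [-0.04, 0.1, 0, 0.26, 0.03, 0.2, 0], [0, 0, 0, 0.28, 0.03, 0.17, 0], [0, 0, 0, 0.3, 0.03, 0.14, 0]]]}}

```text
time_s: 23.78
tcp_pos: [0.5653, 0.2425, 0.2988]
ee_rot: [[0.011, -0.994, -0.104], [0.006, -0.104, 0.995], [-1.0, -0.012, 0.004]]
wrist_force: [2.0, 1.5, -5.7]
gripper_width: 0.133
```

Run:
```python
from h import *
arc(*PRESS,1,4,96.1)
```

```text
t 23.77 p [565.3 242.5 298.8] yaw 95.98 xax [ 0.0114  0.0056 -0.9999] F [ 2.   1.5 -5.7] g 11.5
theta 21.4 radius 207.1 lat 0.8
[[0.252, 0.027, 0.226], [0.307, 0.033, 0.076], [0.313, 0.033, 0.048], [0.316, 0.034, 0.02]]
t 23.77 p [565.3 242.5 298.8] yaw 95.98 xax [ 0.0114  0.0056 -0.9999] F [ 2.   1.5 -5.7] g 11.5
units turn [-0.04   0.081  0.016] shift [-9.422 -4.042 -4.981]
```

Call:
{"method": "move_arm", "body": {"series": [[[-0.02, 0.04, 0, 0.3, 0.03, 0.11, 0], [-0.02, 0.04, 0, 0.31, 0.03, 0.08, 0], [0, 0, 0, 0.31, 0.03, 0.05, 0], [0, 0, 0, 0.3, 0.03, 0.02, 0]]]}}

```text
time_s: 24.28
tcp_pos: [0.6397, 0.2509, 0.3104]
ee_rot: [[-0.008, -0.995, -0.104], [0.0, -0.104, 0.995], [-1.0, 0.007, 0.001]]
wrist_force: [-0.7, 0.3, -0.2]
gripper_width: 0.129
```

Run:
```python
from h import *
arc(*PRESS,0,2,96.1)
```

```text
t 24.27 p [639.7 250.9 310.4] yaw 95.98 xax [-7.5e-03  1.0e-04 -1.0e+00] F [-0.7  0.3 -0.2] g 11.2
theta 0.4 radius 204.4 lat 1.0
[[0.012, 0.001, 0.177], [0.014, 0.001, 0.0]]
t 24.27 p [639.7 250.9 310.4] yaw 95.98 xax [-7.5e-03  1.0e-04 -1.0e+00] F [-0.7  0.3 -0.2] g 11.2
units turn [-0.001 -0.054  0.015] shift [-10.662  -4.181  -5.173]
```

Call:
{"method": "move_arm", "body": {"series": [[[0, -0.03, 0, 0, 0, 0, 0.5], [0, 0, 0, 0, 0, 0, 0.5], [0, 0, 0, 0, 0, 0, 0.5], [0, 0, 0, 0, 0, 0.6, 0.5], [0, 0, 0, 0, 0, 0.9, 0.5], [0, 0, 0, -0.6, -0.5, 0.2, 0.5], [0, 0, 0, -0.7, -0.7, 0, 0.5], [0, 0, 0, -0.7, -0.7, -0.3, 0.5], [0, 0, 0, 0, 0, 0, 0.5]]]}}

```text
time_s: 25.4
tcp_pos: [0.5134, 0.1331, 0.3947]
ee_rot: [[-0.003, -0.994, -0.105], [-0.001, -0.105, 0.994], [-1.0, 0.003, -0.001]]
wrist_force: [1.6, 1.2, -0.3]
gripper_width: 0.5
```

Run:
```python
from h import *
s=st()
p,d=cap('top','t16.png');W=unproj('top',d)
h=cv2.cvtColor(p,cv2.COLOR_RGB2HSV)
red=largest((h[...,1]>180)&((h[...,0]<6)|(h[...,0]>174))&(U>170)&(U<280)&(V>140)&(V<240)&(W[...,2]>.05))
print('red',red.sum(),np.round(np.median(W[red],0),4))
```

```text
t 25.4 p [513.4 133.1 394.7] yaw 96.04 xax [-3.4e-03 -9.0e-04 -1.0e+00] F [ 1.6  1.2 -0.3] g 43.5
red 233 [0.6359 0.2754 0.2753]
```

View pics/t16.png

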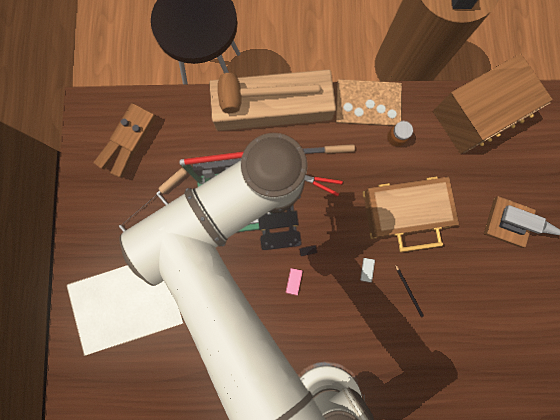

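Call:
{"method": "move_arm", "body": {"series": [[[0, 0, 0, -0.1, -0.5, 0, 0.45], [0, 0, 0, -0.15, -0.8, -0.3, 0.45], [0, 0, 0, -0.15, -0.8, -0.4, 0.45], [0, 0, 0, -0.15, -0.8, -0.4, 0.45], [0, 0, 0, -0.15, -0.8, -0.4, 0.45], [0, 0, 0, -0.15, -0.8, -0.4, 0.45], [0, 0, 0, -0.15, -0.8, -0.4, 0.45], [0, 0, 0, -0.15, -0.8, -0.3, 0.45], [0, 0, 0.1, -0.1, -0.5, -0.3, 0.45], [0, 0, 0, 0, -0.1, 0, 0.45], [0, 0, 0, 0, 0, 0, 0.45]]]}}

```text
time_s: 26.82
tcp_pos: [0.4563, -0.2752, 0.2278]
ee_rot: [[0.034, -0.991, -0.131], [0.002, -0.131, 0.991], [-0.999, -0.034, -0.003]]
wrist_force: [-0.1, -0.2, -0.8]
gripper_width: 0.45
```

Run:
```python
from h import *
s=st()
par=viewer.camera_params('wrist');p,d=cap('wrist','w17.png');W=unproj('wrist',d,par)
h=cv2.cvtColor(p,cv2.COLOR_RGB2HSV)
m=(h[...,1]>100)&(h[...,0]>15)&(h[...,0]<34)&(W[...,2]>.06)&(W[...,2]<.082)&(W[...,0]<.45)&(V<262)
m=largest(m); print(m.sum(),np.round(np.median(W[m],0),4),np.round(rect('wrist',m,.067,par),1))
go(430,-269,118,97.3)
```

```text
t 26.82 p [ 456.3 -275.2  227.8] yaw 97.52 xax [ 0.0344  0.002  -0.9994] F [-0.1 -0.2 -0.8] g 39.2
1706 [ 0.4337 -0.294   0.0715] [ 434.1 -283.7   90.2   18.8  -80.1]
t 26.88 p [ 456.2 -274.7  227.7] yaw 97.55 xax [ 0.0343  0.0023 -0.9994] F [-0.8  0.4  0.5] g 39.3
units turn [-0.016  0.246 -0.031] shift [-0.437  0.095 -1.829]
```

View pics/w17.png

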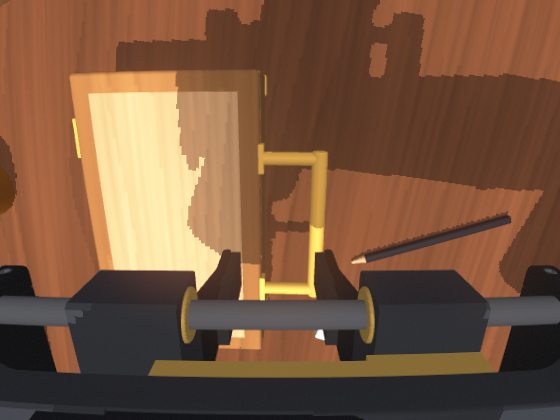

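Run:
```python
from h import *
par=viewer.camera_params('wrist');p,d=cap('wrist');W=unproj('wrist',d,par)
h=cv2.cvtColor(p,cv2.COLOR_RGB2HSV)
for v in (180,200,215,230,245):
    m=(W[v,:,2]>.055)&(U[v]>290)&(U[v]<350); c=np.where(m)[0]; print(v,c.min(),c.max(),np.round(raypt('wrist',[(c.mean(),v)],.067,par)[0]*1000,1))
go(430,-269,118,97.3)
```

```text
180 311 326 [ 435.  -306.3   67. ]
200 311 325 [ 432.7 -290.6   67. ]
215 293 324 [ 432.6 -278.2   67. ]
230 310 324 [ 429.3 -265.9   67. ]
245 297 323 [ 428.9 -252.9   67. ]
t 26.93 p [ 456.  -274.3  227.8] yaw 97.58 xax [ 0.0342  0.0024 -0.9994] F [ 0.4 -0.5  1.1] g 39.2
units turn [-0.017  0.245 -0.036] shift [-0.433  0.088 -1.83 ]
```

Call:
{"method": "move_arm", "body": {"series": [[[-0.02, 0.15, -0.03, -0.22, 0.04, -0.4, 0.45], [0, 0.1, 0, -0.22, 0.04, -0.4, 0.45], [0, 0, 0, 0, 0, -0.3, 0.45], [0, 0, 0, 0, 0, 0, 0.45]]]}}

```text
time_s: 27.42
tcp_pos: [0.4329, -0.2658, 0.1645]
ee_rot: [[0.008, -0.991, -0.135], [-0.003, -0.136, 0.991], [-1.0, -0.007, -0.004]]
wrist_force: [-0.1, 0.3, -0.4]
gripper_width: 0.445
```

Run:
```python
from h import *
go(430,-269,118,97.3)
```

```text
t 27.43 p [ 432.9 -265.8  164.5] yaw 97.79 xax [ 0.0077 -0.0032 -1.    ] F [-0.1  0.3 -0.4] g 38.7
units turn [ 0.023  0.055 -0.061] shift [-0.048 -0.053 -0.775]
```

Call:
{"method": "move_arm", "body": {"series": [[[0.02, 0.05, -0.06, -0.05, -0.05, -0.3, 0.45], [0, 0.02, 0, -0.02, 0, -0.3, 0.45], [0, 0, 0, 0, 0, -0.14, 0.45], [0, 0, 0, 0, 0, 0, 0.45]]]}}

```text
time_s: 27.92
tcp_pos: [0.4309, -0.2685, 0.1203]
ee_rot: [[0.003, -0.992, -0.129], [-0.002, -0.129, 0.992], [-1.0, -0.003, -0.002]]
wrist_force: [0.1, -0.2, 0.7]
gripper_width: 0.451
```

Run:
```python
from h import *
go(430,-269,118,97.3)
```

```text
t 27.93 p [ 430.9 -268.5  120.3] yaw 97.4 xax [ 0.0029 -0.0018 -1.    ] F [ 0.1 -0.2  0.7] g 39.2
units turn [ 0.013  0.021 -0.013] shift [-0.015 -0.009 -0.038]
```

Call:
{"method": "move_arm", "body": {"series": [[[0.01, 0.02, 0, -0.02, 0, -0.04, 0.45], [0, 0, 0, 0, 0, 0, 0], [0, 0, 0, 0, 0, 0, 0], [0, 0, 0, 0, 0, 0, 0], [0, 0, 0, 0, 0, 0, 0]]]}}

```text
time_s: 28.55
tcp_pos: [0.4295, -0.269, 0.1192]
ee_rot: [[0.0, -0.992, -0.129], [-0.001, -0.129, 0.992], [-1.0, -0.0, -0.001]]
wrist_force: [-2.6, -1.3, 1.0]
gripper_width: 0.123
```

```bash
cat >> h.py <<'E'
# lid: hinge 70 behind, z62; handle 185 horizontally, 5 above -> R=185.07, off=atan(5/185)=1.55
_y=np.radians(7.3); LID=(543.9+70*np.cos(_y),-254.5+70*np.sin(_y),62,7.3,185.07,1.55,'lid')
E
python3 - <<'E'
from h import *
arc(*LID,50,7,97.3)
E
```

```text
t 28.55 p [ 429.5 -269.   119.2] yaw 97.4 xax [ 4.0e-04 -1.1e-03 -1.0e+00] F [-2.6 -1.3  1. ] g 10.7
theta 0.4 radius 185.4 lat 0.1
[[0.042, 0.005, 0.38], [0.082, 0.011, 0.372], [0.127, 0.016, 0.359], [0.17, 0.022, 0.341], [0.211, 0.027, 0.317], [0.248, 0.032, 0.288], [0.281, 0.036, 0.255]]
t 28.55 p [ 429.5 -269.   119.2] yaw 97.4 xax [ 4.0e-04 -1.1e-03 -1.0e+00] F [-2.6 -1.3  1. ] g 10.7
units turn [ 0.008  0.003 -0.013] shift [-7.158  4.483 -1.987]
```

Call:
{"method": "move_arm", "body": {"series": [[[0, 0, 0, 0.03, 0, 0.3, 0], [0, 0, 0, 0.07, 0.01, 0.37, 0], [0, 0, 0, 0.12, 0.02, 0.36, 0], [0, 0, 0, 0.17, 0.02, 0.34, 0], [0, 0, 0, 0.21, 0.03, 0.32, 0]]]}}

```text
time_s: 29.18
tcp_pos: [0.4611, -0.2651, 0.2196]
ee_rot: [[-0.014, -0.992, -0.127], [-0.0, -0.127, 0.992], [-1.0, 0.014, 0.002]]
wrist_force: [-1.9, -3.9, -2.7]
gripper_width: 0.126
```

Run:
```python
from h import *
arc(*LID,75,6,97.3)
```

```text
t 29.18 p [ 461.1 -265.1  219.6] yaw 97.28 xax [-1.360e-02 -2.000e-04 -9.999e-01] F [-1.9 -3.9 -2.7] g 11.0
theta 33.1 radius 187.5 lat 0.0
[[0.263, 0.034, 0.272], [0.264, 0.034, 0.265], [0.294, 0.038, 0.231], [0.32, 0.041, 0.193], [0.341, 0.044, 0.152], [0.356, 0.046, 0.109]]
t 29.18 p [ 461.1 -265.1  219.6] yaw 97.28 xax [-1.360e-02 -2.000e-04 -9.999e-01] F [-1.9 -3.9 -2.7] g 11.0
units turn [ 0.001 -0.097  0.003] shift [-7.684  4.419 -3.661]
```

Call:
{"method": "move_arm", "body": {"series": [[[0, -0.1, 0, 0.26, 0.03, 0.27, 0], [0, 0, 0, 0.26, 0.03, 0.26, 0], [0, 0, 0, 0.29, 0.04, 0.23, 0], [0, 0, 0, 0.32, 0.04, 0.19, 0], [0, 0, 0, 0.34, 0.04, 0.15, 0]]]}}

```text
time_s: 29.8
tcp_pos: [0.5389, -0.2557, 0.2878]
ee_rot: [[-0.032, -0.992, -0.124], [0.001, -0.124, 0.992], [-1.0, 0.031, 0.005]]
wrist_force: [-5.3, -0.3, 3.4]
gripper_width: 0.125
```

Run:
```python
from h import *
arc(*LID,104,6,97.3)
```

```text
t 29.8 p [ 538.9 -255.7  287.8] yaw 97.1 xax [-3.150e-02  9.000e-04 -9.995e-01] F [-5.3 -0.3  3.4] g 10.9
theta 64.8 radius 191.0 lat -0.3
[[0.366, 0.047, 0.033], [0.339, 0.043, 0.084], [0.346, 0.044, 0.045], [0.349, 0.045, 0.005], [0.347, 0.044, -0.035], [0.341, 0.044, -0.075]]
t 29.8 p [ 538.9 -255.7  287.8] yaw 97.1 xax [-3.150e-02  9.000e-04 -9.995e-01] F [-5.3 -0.3  3.4] g 10.9
units turn [-0.006 -0.226  0.024] shift [-8.981  4.262 -4.797]
```

Call:
{"method": "move_arm", "body": {"series": [[[0, -0.12, 0.02, 0.36, 0.04, 0.04, 0], [0, -0.1, 0, 0.34, 0.04, 0.06, 0], [0, 0, 0, 0.34, 0.04, 0.03, 0], [0, 0, 0, 0.34, 0.04, 0, 0], [0, 0, 0, 0.34, 0.04, -0.04, 0]]]}}

```text
time_s: 30.42
tcp_pos: [0.6399, -0.2431, 0.3013]
ee_rot: [[-0.009, -0.992, -0.128], [-0.001, -0.128, 0.992], [-1.0, 0.009, 0.0]]
wrist_force: [-1.0, -0.1, 2.2]
gripper_width: 0.128
```

Run:
```python
from h import *
arc(*LID,106,3,97.3)
```

```text
t 30.43 p [ 639.9 -243.1  301.3] yaw 97.36 xax [-0.0088 -0.0011 -1.    ] F [-1.  -0.1  2.2] g 11.1
theta 96.4 radius 190.1 lat -0.9
[[0.157, 0.02, -0.111], [0.167, 0.021, -0.038], [0.165, 0.021, -0.047]]
t 30.43 p [ 639.9 -243.1  301.3] yaw 97.36 xax [-0.0088 -0.0011 -1.    ] F [-1.  -0.1  2.2] g 11.1
units turn [ 0.008 -0.063 -0.007] shift [-10.665   4.052  -5.021]
```

Call:
{"method": "move_arm", "body": {"series": [[[0, -0.06, 0, 0.16, 0.02, -0.07, 0], [0, 0, 0, 0.17, 0.02, -0.05, 0], [0, 0, 0, 0.12, 0.02, -0.04, 0]]]}}

```text
time_s: 30.8
tcp_pos: [0.6657, -0.2398, 0.2949]
ee_rot: [[-0.008, -0.992, -0.129], [-0.004, -0.129, 0.992], [-1.0, 0.008, -0.003]]
wrist_force: [-20.1, -0.6, 15.7]
gripper_width: 0.125
```

Run:
```python
from h import *
arc(*LID,106,3,97.3)
```

```text
t 30.8 p [ 665.7 -239.8  294.9] yaw 97.43 xax [-0.0075 -0.004  -1.    ] F [-20.1  -0.6  15.7] g 10.9
theta 104.5 radius 189.2 lat -1.1
[[0.007, 0.001, -0.074], [0.026, 0.003, -0.008], [0.026, 0.003, -0.008]]
t 30.8 p [ 665.7 -239.8  294.9] yaw 97.43 xax [-0.0075 -0.004  -1.    ] F [-20.1  -0.6  15.7] g 10.9
units turn [ 0.029 -0.054 -0.017] shift [-11.095   3.997  -4.914]
```

Call:
{"method": "move_arm", "body": {"series": [[[0, 0, 0, -0.02, 0, 0, 0.45], [0, 0, 0, 0, 0, 0, 0.45], [0, 0, 0, 0, 0, 0, 0.45], [0, 0, 0, 0, 0, 0.5, 0.45], [0, 0, 0, 0, 0, 0.9, 0.45], [0, 0, 0, -0.3, 0.3, 0.2, 0.45], [0, 0, 0, 0, 0, 0, 0.45]]]}}

```text
time_s: 31.68
tcp_pos: [0.6469, -0.2211, 0.3893]
ee_rot: [[-0.009, -0.992, -0.128], [-0.001, -0.128, 0.992], [-1.0, 0.009, -0.0]]
wrist_force: [-0.1, -0.9, -0.6]
gripper_width: 0.453
```

Run:
```python
from h import *
s=st(); print(np.round(s['joints'],1))
cap('scene','s18.png');p,d=cap('top','t18.png')
go(512,238,230,6.1)
```

```text
t 31.68 p [ 646.9 -221.1  389.3] yaw 97.38 xax [-0.0085 -0.0013 -1.    ] F [-0.1 -0.9 -0.6] g 39.4
[ -5.3  25.9  20.1   0.1 -84.6  12.7]
t 31.77 p [ 647.3 -221.8  387.5] yaw 97.34 xax [-0.0112 -0.0012 -0.9999] F [ 0.3  0.6 -0.1] g 39.2
units turn [ -0.058  -0.069 -11.404] shift [-2.255  7.663 -2.625]
```

View pics/s18.png

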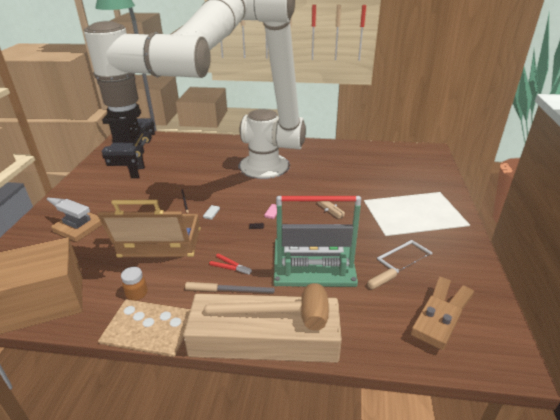

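View pics/t18.png

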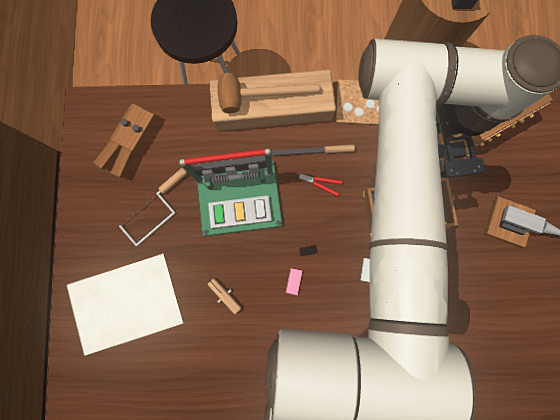

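Call:
{"method": "move_arm", "body": {"series": [[[0, 0, -0.8, -0.3, 0.3, 0, 0.45], [0, 0, -0.95, -0.3, 0.6, 0, 0.45], [0, 0, -0.95, -0.3, 0.65, 0, 0.45], [0, 0, -0.95, -0.3, 0.65, -0.1, 0.45], [0, 0, -0.95, -0.3, 0.65, -0.3, 0.45], [0, 0, -0.95, -0.2, 0.65, -0.4, 0.45], [0, 0, -0.95, -0.1, 0.65, -0.4, 0.45], [0, 0, -0.95, -0.1, 0.65, -0.4, 0.45], [0, 0, -0.95, -0.05, 0.65, -0.4, 0.45], [0, 0, -0.95, 0, 0.6, -0.4, 0.45], [0, 0, -0.95, 0, 0.4, -0.4, 0.45], [0, 0, -0.8, 0, 0.1, -0.3, 0.45], [0, 0, 0, 0, 0, 0, 0.45]]]}}

```text
time_s: 33.4
tcp_pos: [0.5276, 0.1789, 0.1775]
ee_rot: [[-0.016, -0.091, 0.996], [0.015, 0.996, 0.091], [-1.0, 0.017, -0.014]]
wrist_force: [-0.1, -0.2, 0.1]
gripper_width: 0.446
```

```bash
cat >> h.py <<'E'
def nb(fn=None):
    par=viewer.camera_params('wrist'); p,d=cap('wrist',fn); W=unproj('wrist',d,par)
    for n in ['silver','brass','green']:
        m=colmask(p,n)&(W[...,2]>.0405)&(W[...,2]<.06)&(V<262)
        if n=='green': m&=(W[...,0]>.5)&(W[...,0]<.575)
        m=largest(m)
        if m.sum()>100: print(n,m.sum(),np.round(np.median(W[m][:,2]),4),np.round(rect('wrist',m,.043,par),1))
E
python3 - <<'E'
from h import *
st();nb('w19.png');go(548,180.2,109.5,6.1)
E
```

```text
t 33.4 p [527.6 178.9 177.5] yaw 5.22 xax [-0.0156  0.0152 -0.9998] F [-0.1 -0.2  0.1] g 38.8
silver 1207 0.0425 [538.8 179.7  30.3  23.    6.5]
brass 1251 0.0424 [533.  238.9  31.8  22.8   5.6]
green 1266 0.0424 [527.3 298.   34.5  22.9   5.8]
t 33.45 p [528.2 178.9 178.4] yaw 5.24 xax [-0.0138  0.0161 -0.9998] F [-0.4  0.3  0.5] g 39.0
units turn [-0.114 -0.1    0.109] shift [ 0.33   0.022 -1.149]
```

View pics/w19.png

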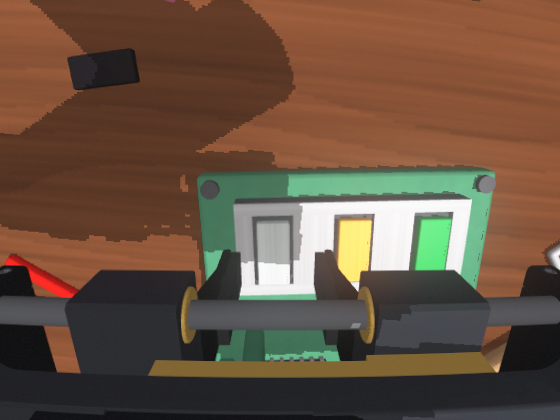

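Call:
{"method": "move_arm", "body": {"series": [[[-0.1, -0.1, 0.1, 0.16, 0.01, -0.3, 0.42], [0, 0, 0, 0.16, 0.01, -0.4, 0.42], [0, 0, 0, 0, 0, -0.3, 0.42], [0, 0, 0, 0, 0, 0, 0.42]]]}}

```text
time_s: 33.95
tcp_pos: [0.551, 0.1787, 0.1205]
ee_rot: [[0.007, -0.11, 0.994], [0.004, 0.994, 0.11], [-1.0, 0.003, 0.007]]
wrist_force: [-0.5, 0.6, 0.7]
gripper_width: 0.422
```

Run:
```python
from h import *
go(548,180,109.3,6.1)
```

```text
t 33.95 p [551.  178.7 120.5] yaw 6.34 xax [ 0.0068  0.0042 -1.    ] F [-0.5  0.6  0.7] g 36.7
units turn [-0.03   0.049 -0.03 ] shift [-0.05   0.021 -0.186]
```

Call:
{"method": "move_arm", "body": {"series": [[[-0.03, 0.05, -0.03, -0.05, 0.02, -0.1, 0.42], [0, 0, 0, 0, 0, -0.07, 0.42]]]}}

```text
time_s: 34.2
tcp_pos: [0.5492, 0.18, 0.1122]
ee_rot: [[0.003, -0.107, 0.994], [0.002, 0.994, 0.107], [-1.0, 0.001, 0.003]]
wrist_force: [0.6, -1.0, 0.7]
gripper_width: 0.419
```

Run:
```python
from h import *
go(548,180,109.3,6.1)
```

```text
t 34.2 p [549.2 180.  112.2] yaw 6.12 xax [ 0.0033  0.0018 -1.    ] F [ 0.6 -1.   0.7] g 36.4
units turn [-0.013  0.023 -0.002] shift [-0.019  0.    -0.049]
```

Call:
{"method": "move_arm", "body": {"series": [[[-0.01, 0.02, 0, -0.02, 0, -0.06, 0.42], [0, 0, 0, 0, 0, 0, 0], [0, 0, 0, 0, 0, 0, 0], [0, 0, 0, 0, 0, 0, 0], [0, 0, 0, 0, 0, 0, 0]]]}}

```text
time_s: 34.83
tcp_pos: [0.548, 0.1803, 0.1093]
ee_rot: [[0.002, -0.107, 0.994], [0.001, 0.994, 0.107], [-1.0, 0.001, 0.002]]
wrist_force: [-0.6, -0.3, -0.7]
gripper_width: 0.268
```

Run:
```python
from h import *
s=st()
y=np.radians(7.3)
for k,l in zip('sbg',(-60,0,60)): print(k,np.round([543.9-l*np.sin(y)-5*np.cos(y),-254.5+l*np.cos(y)],1))
```

```text
t 34.83 p [548.  180.3 109.3] yaw 6.17 xax [ 0.0015  0.0011 -1.    ] F [-0.6 -0.3 -0.7] g 23.3
s [ 546.6 -314. ]
b [ 538.9 -254.5]
g [ 531.3 -195. ]
```

Call:
{"method": "move_arm", "body": {"series": [[[0, 0, 0, 0, 0, 0.5, 0], [0, 0, 0, -0.1, -0.2, 0.8, 0], [0, 0, 0, -0.2, -0.7, 0.3, 0], [0, 0, 0, -0.2, -0.9, 0, 0], [0, 0, 0, -0.1, -0.9, 0, 0], [0, 0, 0, 0, -0.9, 0, 0], [0, 0, 0, 0.05, -0.9, 0, 0], [0, 0, 0.1, 0.15, -0.9, 0, 0], [0, 0, 0, 0.2, -0.9, 0, 0], [0, 0, 0, 0.1, -0.9, 0, 0], [0, 0, 0, 0.1, -0.6, 0, 0], [0, 0, 0, 0, -0.3, 0, 0], [0, 0, 0, 0, 0, 0, 0]]]}}

```text
time_s: 36.45
tcp_pos: [0.5447, -0.32, 0.2074]
ee_rot: [[0.003, -0.125, 0.992], [0.002, 0.992, 0.125], [-1.0, 0.001, 0.004]]
wrist_force: [-0.3, -0.3, -0.6]
gripper_width: 0.262
```

Run:
```python
from h import *
go(547,-314,160,7.3); cap('wrist','w20.png')
```

```text
t 36.45 p [ 544.7 -320.   207.4] yaw 7.18 xax [ 0.0034  0.0017 -1.    ] F [-0.3 -0.3 -0.6] g 22.8
units turn [-0.012  0.024  0.015] shift [ 0.038  0.101 -0.79 ]
```

View pics/w20.png

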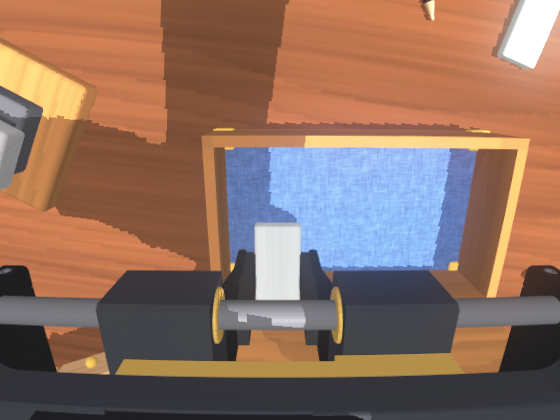

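Call:
{"method": "move_arm", "body": {"series": [[[-0.01, 0.02, 0.02, 0.04, 0.1, -0.4, 0], [0, 0, 0, 0, 0, -0.5, 0], [0, 0, 0, 0, 0, -0.5, 0], [0, 0, 0, 0, 0, -0.4, 0], [0, 0, 0, 0, 0, 0, 0]]]}}

```text
time_s: 37.12
tcp_pos: [0.5476, -0.3055, 0.0991]
ee_rot: [[0.003, -0.137, 0.991], [0.001, 0.991, 0.137], [-1.0, 0.001, 0.003]]
wrist_force: [-0.2, 0.7, -1.0]
gripper_width: 0.266
```

Run:
```python
from h import *
go(547,-314,84.5,7.3)
```

```text
t 37.12 p [ 547.6 -305.5   99.1] yaw 7.89 xax [ 0.0026  0.001  -1.    ] F [-0.2  0.7 -1. ] g 23.1
units turn [-0.007  0.019 -0.074] shift [-0.01  -0.141 -0.244]
```

Call:
{"method": "move_arm", "body": {"series": [[[0, 0.02, -0.07, -0.01, -0.14, -0.15, 0], [0, 0, 0, 0, 0, -0.09, 0], [0, 0, 0, 0, 0, 0, 0]]]}}

```text
time_s: 37.5
tcp_pos: [0.5487, -0.3137, 0.087]
ee_rot: [[0.004, -0.129, 0.992], [-0.001, 0.992, 0.129], [-1.0, -0.001, 0.004]]
wrist_force: [-0.4, -0.6, -1.0]
gripper_width: 0.265
```

Run:
```python
from h import *
go(547,-314,84.5,7.3)
```

```text
t 37.5 p [ 548.7 -313.7   87. ] yaw 7.43 xax [ 4.3e-03 -8.0e-04 -1.0e+00] F [-0.4 -0.6 -1. ] g 23.1
units turn [ 0.006  0.031 -0.016] shift [-0.029 -0.005 -0.042]
```

Call:
{"method": "move_arm", "body": {"series": [[[0, 0.03, -0.02, -0.02, 0, -0.05, 0], [0, 0, 0, 0, 0, 0, 0.42], [0, 0, 0, 0, 0, 0, 0.42], [0, 0, 0, 0, 0, 0.3, 0.42], [0, 0, 0, 0, 0, 0.8, 0.42], [0, 0, 0, -0.2, 0.2, 0.8, 0.42], [0, 0, 0, -0.1, 0.6, 0.2, 0.42], [0, 0, 0, 0, 0, 0, 0.42]]]}}

```text
time_s: 38.5
tcp_pos: [0.5301, -0.2658, 0.2213]
ee_rot: [[0.009, -0.126, 0.992], [-0.004, 0.992, 0.127], [-1.0, -0.005, 0.008]]
wrist_force: [0.1, -0.1, 0.3]
gripper_width: 0.416
```

Run:
```python
from h import *
cap('wrist','w21.png'); go(530,239.5,180,6.1)
```

```text
t 38.55 p [ 530.5 -266.8  221. ] yaw 7.23 xax [ 0.0089 -0.0049 -0.9999] F [ 0.  -0.   0.4] g 36.6
units turn [ 0.036  0.063 -0.141] shift [-8.000e-03  8.439e+00 -6.840e-01]
```

View pics/w21.png

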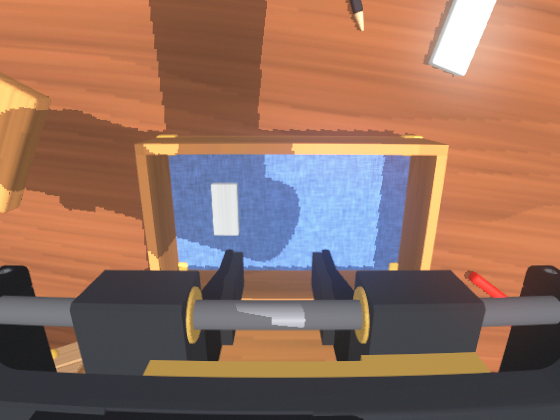

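Call:
{"method": "move_arm", "body": {"series": [[[0.02, 0.03, 0, 0, 0.5, 0, 0.42], [0.02, 0.03, 0, 0, 0.9, 0, 0.42], [0, 0, 0, 0, 0.9, 0, 0.42], [0, 0, 0, 0, 0.9, 0, 0.42], [0, 0, -0.05, 0, 0.9, 0, 0.42], [0, 0, -0.05, 0, 0.9, 0, 0.42], [0, 0, -0.05, 0, 0.9, 0, 0.42], [0, 0, 0, 0, 0.9, -0.1, 0.42], [0, 0, 0, 0, 0.8, -0.2, 0.42], [0, 0, 0, 0, 0.5, -0.2, 0.42], [0, 0, 0, 0, 0.2, -0.2, 0.42], [0, 0, 0, 0, 0, 0, 0.42]]]}}

```text
time_s: 40.05
tcp_pos: [0.534, 0.2397, 0.1764]
ee_rot: [[0.0, -0.096, 0.995], [-0.005, 0.995, 0.096], [-1.0, -0.005, -0.0]]
wrist_force: [-0.3, -0.8, -0.3]
gripper_width: 0.426
```

Run:
```python
from h import *
st();nb('w22.png');go(541.5,239.7,109.3,6.1)
```

```text
t 40.05 p [534.  239.7 176.4] yaw 5.51 xax [ 2.0e-04 -4.6e-03 -1.0e+00] F [-0.3 -0.8 -0.3] g 37.1
brass 1367 0.0425 [539.6 239.9  44.1  22.2   6.2]
green 1912 0.0424 [533.1 299.   45.5  23.6   5.7]
t 40.1 p [534.3 239.4 177.1] yaw 5.48 xax [ 0.0013 -0.004  -1.    ] F [ 0.6 -1.1  0.2] g 36.8
units turn [0.029 0.01  0.077] shift [ 0.119  0.005 -1.131]
```

Call:
{"method": "move_arm", "body": {"series": [[[0.03, 0.01, 0.08, 0.06, 0, -0.3, 0.42], [0, 0, 0, 0.05, 0, -0.4, 0.42], [0, 0, 0, 0, 0, -0.3, 0.42], [0, 0, 0, 0, 0, 0, 0.42]]]}}

```text
time_s: 40.6
tcp_pos: [0.5423, 0.2345, 0.1146]
ee_rot: [[0.0, -0.102, 0.995], [0.001, 0.995, 0.102], [-1.0, 0.001, 0.0]]
wrist_force: [0.9, 0.8, 0.1]
gripper_width: 0.418
```

Run:
```python
from h import *
go(541.5,239.7,109.3,6.1)
```

```text
t 40.6 p [542.3 234.5 114.6] yaw 5.86 xax [ 2.0e-04  1.2e-03 -1.0e+00] F [0.9 0.8 0.1] g 36.3
units turn [-0.009  0.001  0.03 ] shift [-0.013  0.087 -0.089]
```

Call:
{"method": "move_arm", "body": {"series": [[[-0.01, 0, 0.03, -0.01, 0.09, 0, 0.42], [0, 0, 0, 0, 0, -0.04, 0.42]]]}}

```text
time_s: 40.85
tcp_pos: [0.5426, 0.2396, 0.1133]
ee_rot: [[0.002, -0.106, 0.994], [0.001, 0.994, 0.106], [-1.0, 0.001, 0.002]]
wrist_force: [0.1, -0.2, -0.6]
gripper_width: 0.422
```

Run:
```python
from h import *
go(541.5,239.7,109.3,6.1)
```

```text
t 40.85 p [542.6 239.6 113.3] yaw 6.06 xax [ 0.0022  0.001  -1.    ] F [ 0.1 -0.2 -0.6] g 36.7
units turn [-0.007  0.016  0.005] shift [-0.019  0.001 -0.067]
```

Call:
{"method": "move_arm", "body": {"series": [[[-0.01, 0.02, 0, -0.02, 0, -0.07, 0.42], [0, 0, 0, 0, 0, 0, 0.42], [0, 0, 0, 0, 0, 0, 0], [0, 0, 0, 0, 0, 0, 0], [0, 0, 0, 0, 0, 0, 0], [0, 0, 0, 0, 0, 0, 0]]]}}

```text
time_s: 41.6
tcp_pos: [0.5415, 0.2401, 0.1099]
ee_rot: [[0.001, -0.106, 0.994], [0.001, 0.994, 0.106], [-1.0, 0.001, 0.001]]
wrist_force: [0.0, 0.2, 0.4]
gripper_width: 0.265
```

Call:
{"method": "move_arm", "body": {"series": [[[0, 0, 0, 0, 0, 0.5, 0], [0, 0, 0, -0.1, -0.2, 0.8, 0], [0, 0, 0, -0.1, -0.7, 0.3, 0], [0, 0, 0, -0.1, -0.9, 0, 0], [0, 0, 0, 0, -0.9, 0, 0], [0, 0, 0, 0, -0.9, 0, 0], [0, 0, 0, 0.05, -0.9, 0, 0], [0, 0, 0.1, 0.1, -0.9, 0, 0], [0, 0, 0, 0.1, -0.9, 0, 0], [0, 0, 0, 0, -0.9, 0, 0], [0, 0, 0, 0, -0.6, 0, 0], [0, 0, 0, 0, -0.2, 0, 0], [0, 0, 0, 0, 0, 0, 0]]]}}

```text
time_s: 43.22
tcp_pos: [0.5351, -0.2538, 0.2077]
ee_rot: [[0.002, -0.123, 0.992], [0.001, 0.992, 0.123], [-1.0, 0.001, 0.002]]
wrist_force: [0.1, 0.6, -0.8]
gripper_width: 0.264
```

Run:
```python
from h import *
go(539.5,-254.5,130,7.3); cap('wrist','w23.png')
```

```text
t 43.23 p [ 535.1 -253.8  207.7] yaw 7.07 xax [ 0.0017  0.0013 -1.    ] F [ 0.1  0.6 -0.8] g 23.0
units turn [-0.01   0.012  0.029] shift [ 0.074 -0.012 -1.294]
```

View pics/w23.png

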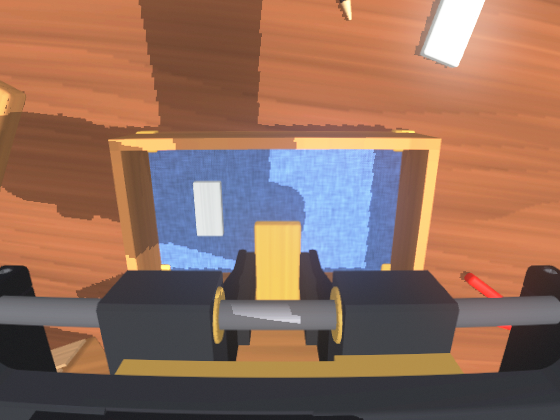

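Brass is held and centred over the case, and silver lies flat at (208,209). Lowering now.

Call:
{"method": "move_arm", "body": {"series": [[[-0.01, 0.01, 0.03, 0.04, -0.05, -0.4, 0], [0, 0, 0, 0.03, -0.03, -0.5, 0], [0, 0, 0, 0, -0.03, -0.5, 0], [0, 0, 0, 0, -0.03, -0.4, 0], [0, 0, 0, 0, 0, 0, 0]]]}}

```text
time_s: 43.9
tcp_pos: [0.541, -0.2541, 0.0989]
ee_rot: [[0.003, -0.138, 0.99], [0.0, 0.99, 0.138], [-1.0, -0.0, 0.003]]
wrist_force: [-0.4, -1.7, -0.3]
gripper_width: 0.264
```

Run:
```python
from h import *
go(539.5,-254.5,85,7.3)
```

```text
t 43.9 p [ 541.  -254.1   98.9] yaw 7.94 xax [ 3.3e-03  2.0e-04 -1.0e+00] F [-0.4 -1.7 -0.3] g 23.0
units turn [-0.001  0.024 -0.08 ] shift [-0.026 -0.006 -0.231]
```

Call:
{"method": "move_arm", "body": {"series": [[[0, 0.02, -0.08, -0.03, -0.01, -0.12, 0], [0, 0, 0, 0, 0, -0.1, 0], [0, 0, 0, 0, 0, -0.02, 0]]]}}

```text
time_s: 44.28
tcp_pos: [0.5411, -0.2534, 0.0866]
ee_rot: [[0.005, -0.129, 0.992], [-0.001, 0.992, 0.129], [-1.0, -0.002, 0.005]]
wrist_force: [-0.5, -0.4, -0.5]
gripper_width: 0.262
```

Run:
```python
from h import *
go(539.5,-254.5,85,7.3)
```

```text
t 44.27 p [ 541.1 -253.4   86.6] yaw 7.43 xax [ 0.0053 -0.0011 -1.    ] F [-0.5 -0.4 -0.5] g 22.8
units turn [ 0.008  0.038 -0.017] shift [-0.026 -0.018 -0.027]
```

Call:
{"method": "move_arm", "body": {"series": [[[0, 0.04, -0.02, -0.02, -0.01, -0.04, 0], [0, 0, 0, 0, 0, 0, 0.42], [0, 0, 0, 0, 0, 0, 0.42], [0, 0, 0, 0, 0, 0.3, 0.42], [0, 0, 0, 0, 0, 0.8, 0.42], [0, 0, 0, -0.2, 0.2, 0.8, 0.42], [0, 0, 0, 0, 0.6, 0.2, 0.42], [0, 0, 0, 0, 0.9, 0, 0.42], [0, 0, 0, 0, 0.9, 0, 0.42], [0, 0, 0, 0, 0.9, 0, 0.42], [0, 0, 0, 0, 0.9, 0, 0.42], [0, 0, -0.1, 0, 0.9, 0, 0.42], [0, 0, -0.05, 0, 0.9, 0, 0.42], [0, 0, 0, 0, 0.9, 0, 0.42], [0, 0, 0, 0, 0.9, 0, 0.42], [0, 0, 0, 0, 0.8, -0.2, 0.42], [0, 0, 0, 0, 0.4, -0.3, 0.42], [0, 0, 0, 0, 0, -0.2, 0.42], [0, 0, 0, 0, 0, 0, 0.42]]]}}

```text
time_s: 46.65
tcp_pos: [0.5255, 0.3117, 0.1737]
ee_rot: [[0.009, -0.099, 0.995], [-0.001, 0.995, 0.099], [-1.0, -0.002, 0.009]]
wrist_force: [0.4, 0.4, -0.4]
gripper_width: 0.421
```

Run:
```python
from h import *
st();nb('w24.png');go(535.5,299.1,109.3,6.1)
```

```text
t 46.65 p [525.5 311.7 173.7] yaw 5.71 xax [ 0.0088 -0.0012 -1.    ] F [ 0.4  0.4 -0.4] g 36.6
green 1919 0.0425 [532.2 299.4  44.3  23.3   5.6]
t 46.7 p [525.9 311.8 174.5] yaw 5.69 xax [ 1.e-02 -3.e-04 -1.e+00] F [ 0.4 -0.1 -0.2] g 36.8
units turn [0.002 0.072 0.051] shift [ 0.161 -0.211 -1.086]
```

View pics/w24.png

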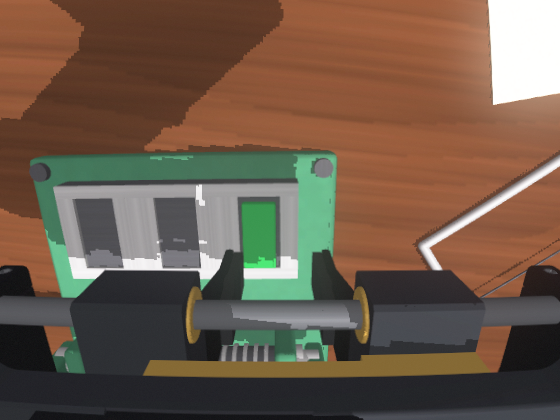

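Call:
{"method": "move_arm", "body": {"series": [[[0, 0.07, 0.05, 0.08, -0.11, -0.3, 0.42], [0, 0, 0, 0.08, -0.11, -0.35, 0.42], [0, 0, 0, 0, 0, -0.25, 0.42], [0, 0, 0, 0, 0, 0, 0.42]]]}}

```text
time_s: 47.2
tcp_pos: [0.537, 0.2938, 0.1186]
ee_rot: [[-0.0, -0.102, 0.995], [0.001, 0.995, 0.102], [-1.0, 0.001, -0.0]]
wrist_force: [0.4, 0.3, -0.3]
gripper_width: 0.42
```

Run:
```python
from h import *
go(535.5,299.1,109.3,6.1)
```

```text
t 47.2 p [537.  293.8 118.6] yaw 5.84 xax [-2.e-04  7.e-04 -1.e+00] F [ 0.4  0.3 -0.3] g 36.6
units turn [-0.005 -0.001  0.033] shift [-0.025  0.088 -0.154]
```

Call:
{"method": "move_arm", "body": {"series": [[[0, 0, 0.03, -0.02, 0.09, -0.03, 0.42], [0, 0, 0, 0, 0, -0.07, 0.42]]]}}

```text
time_s: 47.45
tcp_pos: [0.5364, 0.3, 0.1135]
ee_rot: [[0.002, -0.106, 0.994], [0.002, 0.994, 0.106], [-1.0, 0.002, 0.002]]
wrist_force: [-0.3, -0.2, -0.2]
gripper_width: 0.42
```

Run:
```python
from h import *
go(535.5,299.1,109.3,6.1)
```

```text
t 47.45 p [536.4 300.  113.5] yaw 6.11 xax [ 0.002   0.0025 -1.    ] F [-0.3 -0.2 -0.2] g 36.6
units turn [-0.018  0.014 -0.001] shift [-0.015 -0.015 -0.071]
```

Call:
{"method": "move_arm", "body": {"series": [[[-0.02, 0.01, 0, -0.01, -0.01, -0.07, 0.42], [0, 0, 0, 0, 0, 0, 0.42], [0, 0, 0, 0, 0, 0, 0], [0, 0, 0, 0, 0, 0, 0], [0, 0, 0, 0, 0, 0, 0], [0, 0, 0, 0, 0, 0, 0]]]}}

```text
time_s: 48.2
tcp_pos: [0.5356, 0.3, 0.1097]
ee_rot: [[0.001, -0.107, 0.994], [0.0, 0.994, 0.107], [-1.0, 0.0, 0.001]]
wrist_force: [-0.9, 0.5, -0.4]
gripper_width: 0.258
```

Call:
{"method": "move_arm", "body": {"series": [[[0, 0, 0, 0, 0, 0.5, 0], [0, 0, 0, -0.1, -0.2, 0.8, 0], [0, 0, 0, -0.1, -0.7, 0.3, 0], [0, 0, 0, -0.1, -0.9, 0, 0], [0, 0, 0, 0, -0.9, 0, 0], [0, 0, 0, 0, -0.9, 0, 0], [0, 0, 0, 0.05, -0.9, 0, 0], [0, 0, 0.1, 0.1, -0.9, 0, 0], [0, 0, 0, 0.1, -0.9, 0, 0], [0, 0, 0, 0, -0.9, 0, 0], [0, 0, 0, 0, -0.6, 0, 0], [0, 0, 0, 0, -0.2, 0, 0], [0, 0, 0, 0, 0, 0, 0]]]}}

```text
time_s: 49.82
tcp_pos: [0.5301, -0.194, 0.2092]
ee_rot: [[0.006, -0.124, 0.992], [0.001, 0.992, 0.124], [-1.0, 0.0, 0.006]]
wrist_force: [-0.0, 0.4, -0.0]
gripper_width: 0.268
```

Run:
```python
from h import *
go(531.8,-195,130,7.3); cap('wrist','w25.png')
```

```text
t 49.83 p [ 530.1 -194.   209.2] yaw 7.13 xax [ 0.0062  0.001  -1.    ] F [-0.   0.4 -0. ] g 23.3
units turn [-0.007  0.044  0.021] shift [ 0.028 -0.017 -1.319]
```

View pics/w25.png

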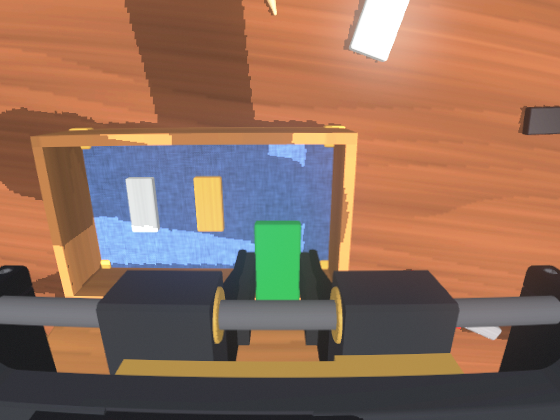

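Call:
{"method": "move_arm", "body": {"series": [[[-0.01, 0.04, 0.02, 0.02, -0.05, -0.4, 0], [0, 0, 0, 0, -0.03, -0.5, 0], [0, 0, 0, 0, -0.03, -0.5, 0], [0, 0, 0, 0, -0.03, -0.4, 0], [0, 0, 0, 0, 0, 0, 0]]]}}

```text
time_s: 50.5
tcp_pos: [0.533, -0.1947, 0.1002]
ee_rot: [[0.004, -0.138, 0.99], [-0.0, 0.99, 0.138], [-1.0, -0.001, 0.004]]
wrist_force: [-0.4, -0.1, -0.3]
gripper_width: 0.266
```

Run:
```python
from h import *
go(531.8,-195,85,7.3)
```

```text
t 50.5 p [ 533.  -194.7  100.2] yaw 7.94 xax [ 4.2e-03 -2.0e-04 -1.0e+00] F [-0.4 -0.1 -0.3] g 23.2
units turn [ 0.001  0.03  -0.08 ] shift [-0.021 -0.005 -0.253]
```

Call:
{"method": "move_arm", "body": {"series": [[[0, 0.03, -0.08, -0.03, -0.01, -0.13, 0], [0, 0, 0, 0, -0.01, -0.11, 0], [0, 0.02, 0, 0, 0, -0.04, 0]]]}}

```text
time_s: 50.88
tcp_pos: [0.5331, -0.1945, 0.0853]
ee_rot: [[0.002, -0.129, 0.992], [-0.001, 0.992, 0.129], [-1.0, -0.001, 0.002]]
wrist_force: [-0.2, 0.2, -0.5]
gripper_width: 0.264
```

Run:
```python
from h import *
go(531.8,-195,85,7.3)
```

```text
t 50.88 p [ 533.1 -194.5   85.3] yaw 7.43 xax [ 1.9e-03 -9.0e-04 -1.0e+00] F [-0.2  0.2 -0.5] g 22.9
units turn [ 0.007  0.014 -0.016] shift [-0.021 -0.008 -0.004]
```

Call:
{"method": "move_arm", "body": {"series": [[[0, 0, 0, 0, 0, -0.01, 0], [0, 0, 0, 0, 0, 0, 0.42], [0, 0, 0, 0, 0, 0, 0.42], [0, 0, 0, 0, 0, 0.3, 0.42], [0, 0, 0, 0, 0, 0.8, 0.42], [0, 0, 0, -0.2, -0.4, 0.9, 0.42], [0, 0, 0, -0.1, -0.5, 0.5, 0.42], [0, 0, 0, 0, 0, 0, 0.42]]]}}

```text
time_s: 51.88
tcp_pos: [0.5146, -0.2503, 0.2412]
ee_rot: [[0.005, -0.13, 0.991], [-0.003, 0.991, 0.13], [-1.0, -0.004, 0.004]]
wrist_force: [0.2, 1.3, -0.7]
gripper_width: 0.42
```

Run:
```python
from h import *
s=st(); par=viewer.camera_params('wrist'); p,d=cap('wrist','w26.png'); W=unproj('wrist',d,par)
for n in ['silver','brass','green']:
    m=largest(colmask(p,n)&(W[...,2]>.010)&(W[...,2]<.03)&(V<262)&(W[...,0]>.49)&(W[...,0]<.6)&(W[...,1]<-.15))
    print(n,m.sum(),np.round(np.percentile(W[m][:,2],[5,50,95]),4),np.round(rect('wrist',m,.018,par),1))
go(663.5,-240,385,97.3)
```

```text
t 51.88 p [ 514.6 -250.3  241.2] yaw 7.48 xax [ 0.0049 -0.0031 -1.    ] F [ 0.2  1.3 -0.7] g 36.6
silver 1187 [0.0157 0.0175 0.0187] [ 547.1 -312.6   50.4   24.4    7.2]
brass 1004 [0.0163 0.0175 0.0187] [ 539.8 -254.1   47.    21.2    7.6]
green 1138 [0.0158 0.0175 0.0187] [ 531.9 -194.8   49.1   23.9    7.5]
t 51.92 p [ 514.1 -249.3  239.6] yaw 7.51 xax [ 0.002  -0.0019 -1.    ] F [-1.1  0.3 -0.1] g 36.3
units turn [-1.0000e-03  2.2000e-02  1.1224e+01] shift [2.49  0.156 2.423]
```

View pics/w26.png

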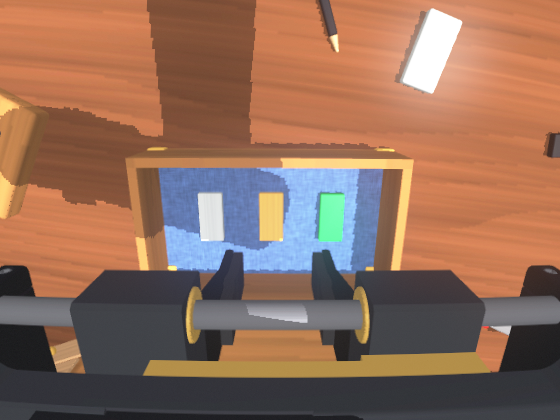

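Call:
{"method": "move_arm", "body": {"series": [[[0, 0, 0.8, -0.1, 0, 0.6, 0.45], [0, 0, 0.95, 0, 0, 0.7, 0.45], [0, 0, 0.95, 0, 0, 0.7, 0.45], [0, 0, 0.95, 0, 0, 0.5, 0.45], [0, 0, 0.95, 0.2, 0, 0.1, 0.45], [0, 0, 0.95, 0.3, 0.02, 0, 0.45], [0, 0, 0.95, 0.35, 0.02, 0, 0.45], [0, 0, 0.95, 0.35, 0.02, 0, 0.45], [0, 0, 0.95, 0.35, 0.02, 0, 0.45], [0, 0, 0.95, 0.35, 0.02, 0, 0.45], [0, 0, 0.95, 0.35, 0.02, 0, 0.45], [0, 0, 0.8, 0.2, 0.02, 0, 0.45], [0, 0, 0, 0, 0, 0, 0.45]]]}}

```text
time_s: 53.55
tcp_pos: [0.6579, -0.2277, 0.3739]
ee_rot: [[-0.034, -0.985, -0.169], [-0.011, -0.169, 0.986], [-0.999, 0.035, -0.005]]
wrist_force: [-0.8, -0.6, -0.1]
gripper_width: 0.448
```

Run:
```python
from h import *
go(665.2,-239.5,330,97.3)
par=viewer.camera_params('wrist');p,d=cap('wrist','w27.png');W=unproj('wrist',d,par)
m=largest((W[...,2]>.225)&(W[...,2]<.26)&(V<262)); print(m.sum(),np.round(np.median(W[m],0),4),np.round(rect('wrist',m,.24,par),1))
```

```text
t 53.55 p [ 657.9 -227.7  373.9] yaw 99.74 xax [-0.0338 -0.0112 -0.9994] F [-0.8 -0.6 -0.1] g 39.0
units turn [ 0.075 -0.244 -0.304] shift [ 0.121 -0.197 -0.732]
2368 [ 0.6673 -0.2557  0.2441] [ 665.7 -249.7   99.3   14.   -82.7]
```

View pics/w27.png

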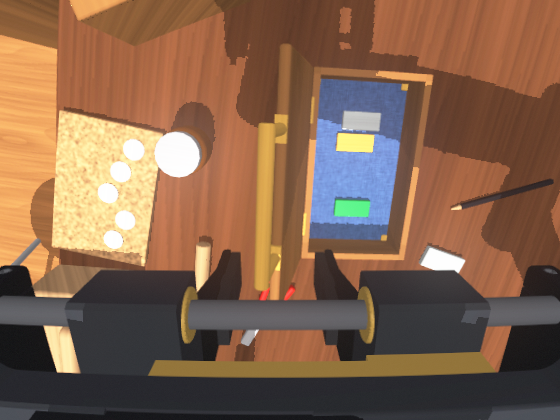

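The brass blank now lies next to the silver one: brass (355,143), silver (361,121). It was evidently knocked aside, so I'll check whether everything is still flat.

Run:
```python
from h import *
par=viewer.camera_params('wrist');p,d=cap('wrist');W=unproj('wrist',d,par)
for n in ['silver','brass','green']:
    m=largest(colmask(p,n)&(W[...,2]>.010)&(W[...,2]<.04)&(V<262)&(W[...,0]>.47)&(W[...,0]<.62)&(W[...,1]<-.15)&(W[...,1]>-.38))
    print(n,m.sum(),np.round(np.percentile(W[m][:,2],[2,50,98]),4),np.round(rect('wrist',m,.018,par),1))
cv2.imwrite('pics/w28c.png',cv2.resize(cv2.cvtColor(p[60:260,260:440],cv2.COLOR_RGB2BGR),(0,0),fx=3,fy=3,interpolation=cv2.INTER_CUBIC))
st()
```

```text
silver 688 [0.0153 0.0175 0.0192] [ 549.2 -313.7   50.9   24.     7.4]
brass 629 [0.0158 0.0176 0.0192] [ 550.8 -284.5   49.2   23.     7.1]
green 579 [0.0128 0.0176 0.0195] [ 534.2 -195.1   50.    24.4    6.6]
t 53.65 p [ 657.1 -228.1  374.9] yaw 99.67 xax [-0.0331 -0.0115 -0.9994] F [-0.3 -0.4 -0.1] g 39.1
```

View pics/w28c.png

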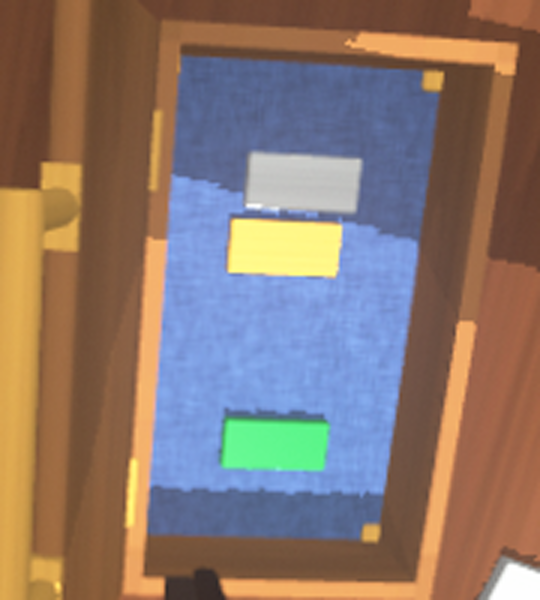

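All three blanks are still flat (tops at 17.5 mm), apart from each other and on the lining. Closing the lid now.

Call:
{"method": "move_arm", "body": {"series": [[[0.07, -0.24, -0.3, 0.12, -0.19, -0.2, 0.5], [0, 0, 0, 0, 0, -0.4, 0.5], [0, 0, 0, 0, 0, 0, 0.5]]]}}

```text
time_s: 54.02
tcp_pos: [0.6628, -0.2394, 0.3385]
ee_rot: [[0.001, -0.993, -0.121], [-0.0, -0.121, 0.993], [-1.0, -0.001, -0.001]]
wrist_force: [-0.3, -1.1, 0.9]
gripper_width: 0.501
```

Run:
```python
from h import *
go(665,-239.5,290,97.3)
```

```text
t 54.02 p [ 662.8 -239.4  338.5] yaw 96.95 xax [ 8.e-04 -4.e-04 -1.e+00] F [-0.3 -1.1  0.9] g 43.5
units turn [0.003 0.006 0.044] shift [ 0.036 -0.002 -0.809]
```

Call:
{"method": "move_arm", "body": {"series": [[[0, 0, 0.04, 0.04, 0, -0.3, 0.5], [0, 0, 0, 0, 0, -0.3, 0.5], [0, 0, 0, 0, 0, -0.18, 0.5], [0, 0, 0, 0, 0, 0, 0.5]]]}}

```text
time_s: 54.52
tcp_pos: [0.6653, -0.2393, 0.2918]
ee_rot: [[0.004, -0.992, -0.126], [-0.001, -0.126, 0.992], [-1.0, -0.004, -0.002]]
wrist_force: [0.1, -0.0, -0.1]
gripper_width: 0.496
```

Run:
```python
from h import *
go(665,-239.5,290,97.3)
```

```text
t 54.52 p [ 665.3 -239.3  291.8] yaw 97.23 xax [ 0.0044 -0.0014 -1.    ] F [ 0.1 -0.  -0.1] g 43.1
units turn [0.01  0.032 0.009] shift [-0.005 -0.003 -0.029]
```

Call:
{"method": "move_arm", "body": {"series": [[[0.01, 0.03, 0, 0, 0, -0.03, 0.5], [0, 0, 0, 0, 0, 0, 0], [0, 0, 0, 0, 0, 0, 0], [0, 0, 0, 0, 0, 0, 0], [0, 0, 0, 0, 0, 0, 0], [0, 0, 0, 0, 0, 0, 0]]]}}

```text
time_s: 55.28
tcp_pos: [0.6649, -0.2397, 0.2922]
ee_rot: [[0.0, -0.992, -0.126], [-0.001, -0.126, 0.992], [-1.0, -0.0, -0.001]]
wrist_force: [0.7, -0.1, -0.4]
gripper_width: 0.127
```

Run:
```python
from h import *
arc(*LID,78,5,97.3)
```

```text
t 55.27 p [ 664.9 -239.7  292.2] yaw 97.23 xax [ 2.e-04 -1.e-03 -1.e+00] F [ 0.7 -0.1 -0.4] g 11.0
theta 104.6 radius 186.6 lat -0.7
[[-0.283, -0.036, 0.043], [-0.281, -0.036, 0.041], [-0.284, -0.036, 0.014], [-0.284, -0.036, -0.012], [-0.281, -0.036, -0.039]]
t 55.27 p [ 664.9 -239.7  292.2] yaw 97.23 xax [ 2.e-04 -1.e-03 -1.e+00] F [ 0.7 -0.1 -0.4] g 11.0
units turn [0.007 0.001 0.009] shift [-11.081   3.995  -4.87 ]
```

Call:
{"method": "move_arm", "body": {"series": [[[0, 0, 0, -0.28, -0.04, 0.05, 0], [0, 0, 0, -0.28, -0.04, 0.04, 0], [0, 0, 0, -0.28, -0.04, 0.02, 0], [0, 0, 0, -0.28, -0.04, -0.01, 0], [0, 0, 0, -0.28, -0.04, -0.04, 0]]]}}

```text
time_s: 55.9
tcp_pos: [0.5833, -0.2499, 0.2993]
ee_rot: [[0.02, -0.992, -0.128], [-0.001, -0.128, 0.992], [-1.0, -0.02, -0.003]]
wrist_force: [1.0, 0.8, 0.2]
gripper_width: 0.127
```

Run:
```python
from h import *
arc(*LID,55,5,97.3)
```

```text
t 55.9 p [ 583.3 -249.9  299.3] yaw 97.36 xax [ 2.000e-02 -7.000e-04 -9.998e-01] F [1.  0.8 0.2] g 11.0
theta 79.5 radius 188.6 lat -0.6
[[-0.247, -0.032, -0.11], [-0.251, -0.032, -0.074], [-0.244, -0.031, -0.095], [-0.235, -0.03, -0.116], [-0.224, -0.029, -0.136]]
t 55.9 p [ 583.3 -249.9  299.3] yaw 97.36 xax [ 2.000e-02 -7.000e-04 -9.998e-01] F [1.  0.8 0.2] g 11.0
units turn [ 0.005  0.143 -0.008] shift [-9.722  4.165 -4.988]
```

Call:
{"method": "move_arm", "body": {"series": [[[0, 0.08, 0, -0.25, -0.03, -0.09, 0], [0, 0.06, 0, -0.25, -0.03, -0.08, 0], [0, 0, 0, -0.24, -0.03, -0.1, 0], [0, 0, 0, -0.23, -0.03, -0.12, 0], [0, 0, 0, -0.22, -0.03, -0.14, 0]]]}}

```text
time_s: 56.52
tcp_pos: [0.5086, -0.2591, 0.269]
ee_rot: [[0.009, -0.992, -0.128], [-0.001, -0.128, 0.992], [-1.0, -0.009, -0.002]]
wrist_force: [1.9, 0.9, -0.2]
gripper_width: 0.124
```

Run:
```python
from h import *
arc(*LID,32,6,97.3)
```

```text
t 56.52 p [ 508.6 -259.1  269. ] yaw 97.34 xax [ 0.0092 -0.0013 -1.    ] F [ 1.9  0.9 -0.2] g 10.8
theta 54.5 radius 188.1 lat -0.2
[[-0.134, -0.017, -0.16], [-0.154, -0.02, -0.129], [-0.146, -0.019, -0.138], [-0.136, -0.017, -0.148], [-0.126, -0.016, -0.156], [-0.116, -0.015, -0.164]]
t 56.52 p [ 508.6 -259.1  269. ] yaw 97.34 xax [ 0.0092 -0.0013 -1.    ] F [ 1.9  0.9 -0.2] g 10.8
units turn [ 0.009  0.066 -0.006] shift [-8.477  4.318 -4.484]
```

Call:
{"method": "move_arm", "body": {"series": [[[0, 0.06, 0, -0.14, -0.02, -0.14, 0], [0, 0, 0, -0.15, -0.02, -0.13, 0], [0, 0, 0, -0.14, -0.02, -0.14, 0], [0, 0, 0, -0.14, -0.02, -0.15, 0], [0, 0, 0, -0.13, -0.02, -0.16, 0], [0, 0, 0, -0.12, -0.01, -0.16, 0]]]}}

```text
time_s: 57.28
tcp_pos: [0.4561, -0.2657, 0.2124]
ee_rot: [[0.001, -0.992, -0.127], [-0.0, -0.127, 0.992], [-1.0, -0.001, -0.001]]
wrist_force: [2.6, -0.0, -2.1]
gripper_width: 0.126
```

Run:
```python
from h import *
arc(*LID,12,7,97.3)
```

```text
t 57.27 p [ 456.1 -265.7  212.4] yaw 97.32 xax [ 1.2e-03 -4.0e-04 -1.0e+00] F [ 2.6 -0.  -2.1] g 10.9
theta 30.5 radius 187.1 lat 0.0
[[-0.044, -0.006, -0.14], [-0.067, -0.009, -0.126], [-0.061, -0.008, -0.129], [-0.055, -0.007, -0.131], [-0.049, -0.006, -0.134], [-0.043, -0.005, -0.136], [-0.036, -0.005, -0.138]]
t 57.27 p [ 456.1 -265.7  212.4] yaw 97.32 xax [ 1.2e-03 -4.0e-04 -1.0e+00] F [ 2.6 -0.  -2.1] g 10.9
units turn [ 0.003  0.009 -0.002] shift [-7.601  4.428 -3.54 ]
```

Call:
{"method": "move_arm", "body": {"series": [[[0, 0, 0, -0.06, -0.01, -0.13, 0], [0, 0, 0, -0.07, -0.01, -0.13, 0], [0, 0, 0, -0.06, -0.01, -0.13, 0], [0, 0, 0, -0.05, -0.01, -0.13, 0], [0, 0, 0, -0.05, -0.01, -0.13, 0], [0, 0, 0, -0.04, 0, -0.13, 0], [0, 0, 0, -0.04, 0, -0.13, 0]]]}}

```text
time_s: 58.15
tcp_pos: [0.4328, -0.2686, 0.1538]
ee_rot: [[0.002, -0.992, -0.128], [-0.0, -0.128, 0.992], [-1.0, -0.002, -0.0]]
wrist_force: [2.0, 2.9, -0.2]
gripper_width: 0.126
```

Run:
```python
from h import *
arc(*LID,0,7,97.3)
```

```text
t 58.15 p [ 432.8 -268.6  153.8] yaw 97.34 xax [ 1.8e-03 -2.0e-04 -1.0e+00] F [ 2.   2.9 -0.2] g 11.0
theta 11.1 radius 186.4 lat 0.1
[[0.004, 0.001, -0.088], [-0.015, -0.002, -0.084], [-0.013, -0.002, -0.084], [-0.01, -0.001, -0.085], [-0.008, -0.001, -0.085], [-0.006, -0.001, -0.085], [-0.003, -0.0, -0.085]]
t 58.15 p [ 432.8 -268.6  153.8] yaw 97.34 xax [ 1.8e-03 -2.0e-04 -1.0e+00] F [ 2.   2.9 -0.2] g 11.0
units turn [ 0.002  0.013 -0.005] shift [-7.214  4.477 -2.563]
```

Call:
{"method": "move_arm", "body": {"series": [[[0, 0, 0, -0.01, 0, -0.08, 0], [0, 0, 0, -0.01, 0, -0.08, 0], [0, 0, 0, -0.01, 0, -0.08, 0], [0, 0, 0, -0.01, 0, -0.08, 0], [0, 0, 0, -0.01, 0, -0.07, 0], [0, 0, 0, 0, 0, -0.06, 0], [0, 0, 0, 0, 0, -0.05, 0]]]}}

```text
time_s: 59.02
tcp_pos: [0.4294, -0.2691, 0.1225]
ee_rot: [[0.0, -0.992, -0.129], [-0.001, -0.129, 0.992], [-1.0, -0.0, -0.001]]
wrist_force: [-2.7, 6.3, 19.1]
gripper_width: 0.128
```

Run:
```python
from h import *
arc(*LID,0,4,97.3)
```

```text
t 59.02 p [ 429.4 -269.1  122.5] yaw 97.4 xax [ 3.e-04 -1.e-03 -1.e+00] F [-2.7  6.3 19.1] g 11.1
theta 1.4 radius 185.6 lat 0.0
[[0.008, 0.001, -0.019], [-0.001, -0.0, -0.019], [-0.001, -0.0, -0.019], [-0.001, -0.0, -0.019]]
t 59.02 p [ 429.4 -269.1  122.5] yaw 97.4 xax [ 3.e-04 -1.e-03 -1.e+00] F [-2.7  6.3 19.1] g 11.1
units turn [ 0.008  0.002 -0.012] shift [-7.157  4.485 -2.042]
```

Call:
{"method": "move_arm", "body": {"series": [[[0, 0, 0, 0, 0, -0.03, 0], [0, 0, 0, 0, 0, -0.03, 0]]]}}

```text
time_s: 59.28
tcp_pos: [0.4295, -0.269, 0.1225]
ee_rot: [[-0.001, -0.991, -0.131], [-0.002, -0.131, 0.991], [-1.0, 0.001, -0.002]]
wrist_force: [-2.7, 6.7, 14.9]
gripper_width: 0.123
```

Run:
```python
from h import *
st()
p,d=cap('scene'); cv2.imwrite('pics/s30.png',cv2.resize(cv2.cvtColor(p[150:300,80:250],cv2.COLOR_RGB2BGR),(0,0),fx=4,fy=4,interpolation=cv2.INTER_CUBIC))
W=unproj('scene',d)
L=(W[...,:2]-np.array([.5439,-.2545]))@np.array([[np.cos(_y),-np.sin(_y)],[np.sin(_y),np.cos(_y)]])
for a in (-.06,-.03,0,.03,.06):
    m=(abs(L[...,0]-a)<.006)&(abs(L[...,1])<.1)&(W[...,2]>.05)&(W[...,2]<.1); print(a,m.sum(),np.round(np.median(W[m][:,2]),4))
```

```text
t 59.27 p [ 429.5 -269.   122.5] yaw 97.51 xax [-8.e-04 -2.e-03 -1.e+00] F [-2.7  6.7 14.9] g 10.7Traceback (most recent call last):
  File "<stdin>", line 5, in <module>
NameError: name '_y' is not defined
```

View pics/s30.png

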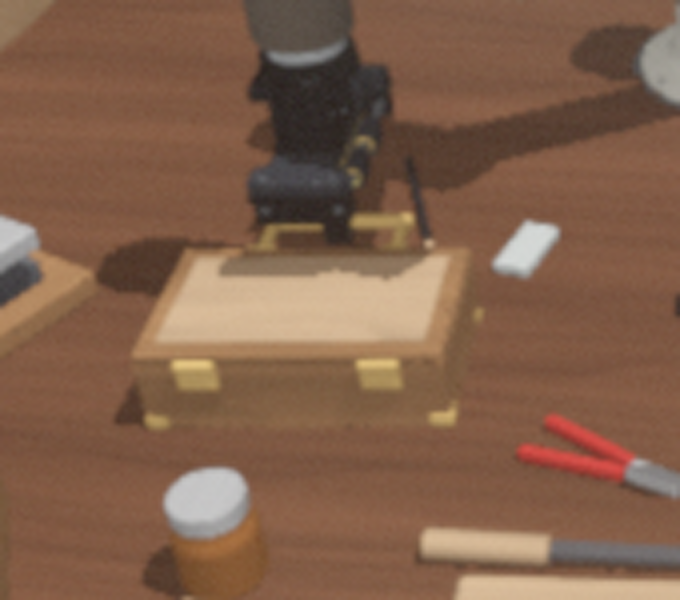

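Run:
```python
from h import *
y=np.radians(7.3)
p,d=cap('scene');W=unproj('scene',d)
L=(W[...,:2]-np.array([.5439,-.2545]))@np.array([[np.cos(y),-np.sin(y)],[np.sin(y),np.cos(y)]])
for a in (-.06,-.03,0,.03,.06):
    m=(abs(L[...,0]-a)<.006)&(abs(L[...,1])<.1)&(W[...,2]>.05)&(W[...,2]<.1); print(a,m.sum(),np.round(np.median(W[m][:,2]),4))
```

```text
-0.06 116 0.0745
-0.03 134 0.0748
0 147 0.0754
0.03 150 0.0751
0.06 239 0.0733
```

Call:
{"method": "move_arm", "body": {"series": [[[0, 0, 0, 0, 0, 0, 0.3], [0, 0, 0, 0, 0, 0, 0.45], [0, 0, 0, 0, 0, 0, 0.45], [0, 0, 0, 0, 0, 0.3, 0.45], [0, 0, 0, 0, 0, 0.7, 0.45], [0, 0, 0, 0, 0, 0.8, 0.45], [0, 0, 0, -0.2, 0.3, 0.5, 0.45], [0, 0, 0, -0.2, 0.5, 0, 0.45], [0, 0, 0, 0, 0, 0, 0.45]]]}}

```text
time_s: 60.5
tcp_pos: [0.4011, -0.2209, 0.2618]
ee_rot: [[-0.012, -0.992, -0.129], [-0.001, -0.129, 0.992], [-1.0, 0.012, 0.001]]
wrist_force: [1.7, -0.1, -0.3]
gripper_width: 0.454
```

Run:
```python
from h import *
st(); y=np.radians(7.3)
p,d=cap('scene','s31.png');cap('top','t31.png');W=unproj('scene',d)
L=(W[...,:2]-np.array([.5439,-.2545]))@np.array([[np.cos(y),-np.sin(y)],[np.sin(y),np.cos(y)]])
for a in (-.06,-.03,0,.03,.06):
    m=(abs(L[...,0]-a)<.006)&(abs(L[...,1])<.1)&(W[...,2]>.05)&(W[...,2]<.1); print(a,m.sum(),np.round(np.median(W[m][:,2]),4))
for n in ['pliers','file','ring_clamp','pencil','saw_frame','pumice_jar']:
    o=spotter.find_in('top',n); print(n,[ (round(q['conf'],2),np.round(q['centre'])) for q in o[:1]])
```

```text
t 60.5 p [ 401.1 -220.9  261.8] yaw 97.43 xax [-1.220e-02 -9.000e-04 -9.999e-01] F [ 1.7 -0.1 -0.3] g 39.5
-0.06 123 0.0747
-0.03 144 0.0751
0 154 0.0753
0.03 143 0.075
0.06 245 0.0731
pliers [(0.65, array([415., 199.]))]
file [(0.94, array([320., 147.]))]
ring_clamp [(0.68, array([226., 294.]))]
pencil []
saw_frame [(0.81, array([163., 200.]))]
pumice_jar [(0.64, array([398., 133.]))]
```

View pics/s31.png

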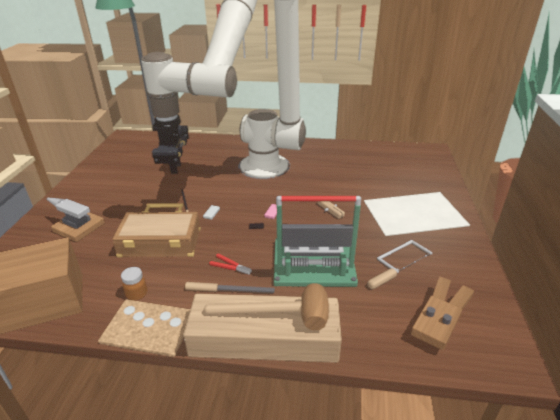

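View pics/t31.png

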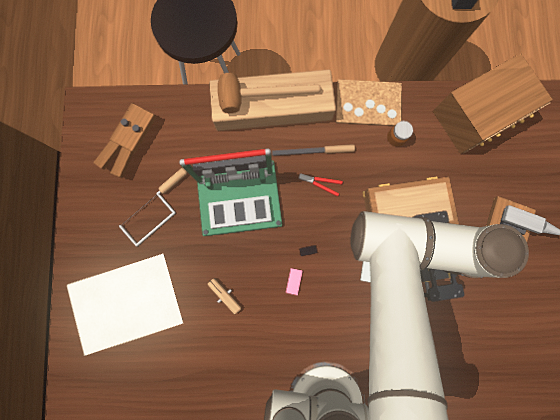

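The lid stayed at the same level after release, the press is upright and empty, and the bystanders look unmoved.

```bash
python3 -c "
from h import *
print(r.finish_job())"
```

```text
the job is handed in; nothing more can be done
None
```

The job is done and handed in at about 60 s of the 210 s allowed. No verdict was reported.

**What I did**
- **Blanks:** silver, brass and green were on the bench; there was no copper. For silver I took the 50 x 24 mm one, not the larger 66 x 33 mm look-alike.
- **Press:** each blank went into its own nest, and all three lay flat with their tops at about 42.5 mm. I pulled the handle down until it stopped moving under about 23 N, then guided it back upright.
- **Case:** I opened the lid to its stop, laid the three blanks flat on the lining, then lowered the lid in the grip until it was shut and released it.

**Last checks**
- **Lid:** it is level from front to back, about 74 to 75 mm by the scene camera. It read the same before and after I let go. The gripper was about 3 mm higher than expected at that point, but pushing further moved nothing, so I took it as shut.
- **Press:** the handle is upright and the nests are empty.
- **Brass blank:** it was knocked about 3 cm towards the silver one after I laid it in the case. All three were still flat and separate on the lining, so I left it there. I could not look inside again once the lid was shut.
- **Bystanders:** they look unmoved in the pictures. The last detector run placed the pliers on the case and missed the pencil behind the arm. The pictures show the pliers in their old place, and the scene view still shows the pencil's tip.

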